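Unload the parts dryer into a bail-arm tote and stack the tray on it

TASK

The fittings in the bench dryer are dry: turn the key of its cam latch a quarter turn, swing the access panel open and put every fitting that is inside into the bail-arm tote. Then swing both of the tote's wire bails fully in over its mouth and stack the divided tray on them, lengthwise with the tote, level and seated inside its rim. Leave the dryer with its panel shut and the key turned back to locked, and do not disturb the other things on the bench.

Things in the scene. Friction and masses are not known exactly. Their poses are not given: they have to be found in the camera images.
- dryer: Bench-top warm-air parts dryer: grey steel box fixed to the bench, 280 x 240 mm, 110 mm high, blower housing (85 x 170 mm, 126 mm high) on its far +x side. Origin: centre of its underside on the bench, z up. Inside: x -134 to 134, y -114 to 114 mm, mesh floor 45 mm above the origin, wall tops at 112 mm. The access panel covers it; a keeper lip juts 12 mm in from its -y wall at x = 75 mm.
- panel (a joint): Hinge of the dryer's access panel, a 286 x 244 x 4 mm aluminium sheet (0.45 kg) on the box. 0 = shut, grows as its free (-y) edge swings up and over towards the dryer's +y side, 1.57 = upright, stop at 1.9. Stiff friction hinge: stays where it is left, takes about 5 N at the handle. With the key at 0 the cam holds it shut.
- panel_hinge (a point): Point on the hinge line: dryer frame (0, 118, 112) mm; the hinge line runs along the dryer's x. Axes turn with the panel (at panel = 0 they are the dryer's).
- panel_handle (a point): Middle of the panel's bar handle: a round bar 12 mm thick, 100 mm long, parallel to the hinge line, 205 mm from it and, shut, 50 mm above it (46 mm above the panel's sheet; 50 mm to the -x side of the panel's middle). A gripper that pinches it across from above can stay upright while the bar turns between its fingers.
- key (a joint): Quarter-turn cam latch near the panel's free edge, its key left in it. 0 = locked, turned anticlockwise seen from above to its stop at 1.55 = unlocked. Stiff (0.06 N m), stays where it is left. The cam is clear of the keeper from about 1.2 on, and only goes home under the keeper with the panel shut.
- key_bow (a point): Middle of the key's bow: an upright steel plate 8 mm thick, 36 mm wide, 28 mm high (14 mm below this point to 14 mm above), on the latch's axis; dryer frame (75, -87, 140) mm when shut. Axes turn with the key: the 8 mm lie along x, the 36 mm along y, z is the latch's axis.
- tote: Grey plastic bail-arm tote, loose, 0.55 kg: rim 200 (x) x 160 (y) mm, base 172 x 134 mm, 95 mm high, walls and floor 4 mm. Origin: centre of its underside, x along its length, z up. Two U-shaped wire bails hang inside its side walls, hinged on lines along y at x = +84 and -84 mm, 82 mm above the origin; arms 50 mm long.
- bail_a (a joint): Bail at the tote's +x end. 0 = fully out: level, through the notches in the end rim, its bar 34 mm outside the end. It swings up and over; 3.14 = fully in (stop): level across the mouth, its bar at x = +34 mm and 9 mm below the rim, where it carries the next tray. Light friction: it stays where it is left.
- bail_b (a joint): Bail at the tote's -x end. 0 = fully out: level, through the notches in the end rim, its bar 34 mm outside the end. It swings up and over; 3.14 = fully in (stop): level across the mouth, its bar at x = -34 mm and 9 mm below the rim, where it carries the next tray. Light friction: it stays where it is left.
- bail_a_bar (a point): Middle of the cross bar of bail_a (8 mm round wire, along the tote's y, 138 mm long). Axes turn with the bail. A gripper that pinches it across can stay upright while the wire turns between its fingers.
- bail_b_bar (a point): Middle of the cross bar of bail_b, as bail_a_bar.
- tray: Light-grey divided tray, loose, 0.4 kg: rim 200 (x) x 160 (y) mm, base 172 x 134 mm, 70 mm high, no bails. Origin: centre of its underside, x along its length, z up. A partition 10 mm thick stands along x at y = 0, 70 mm high: lift it by that, at the middle. Stacked, its base drops 9 mm inside the tote's rim onto the two bails' bars, its origin 86 mm above the tote's.
- union: Forged fitting, straight: block 28 x 24 x 24 mm with a stub 18 mm in diameter at either end, 64 mm long in all. Origin: centre of its underside at the start, x along its run, z up. Take it by the block (centre 12 mm above the origin), 24 mm across y. 2 to 4 of the four fittings are there (absent: None), on the dryer's mesh floor.
- tee: Forged fitting, tee: block 26 x 24 x 24 mm with stubs 18 mm in diameter at either end (60 mm long in all) and one upward, 44 mm high. Origin: centre of its underside at the start, x along its run, z up. Take it by the block (centre 12 mm above the origin), 24 mm across y. 2 to 4 of the four fittings are there (absent: None), on the dryer's mesh floor.
- elbow: Forged fitting, elbow: block 26 x 24 x 24 mm with one stub 18 mm in diameter towards +x (to 35 mm from the origin) and one upward, 46 mm high. Origin: centre of its underside at the start, x along its run, z up. Take it by the block (centre 12 mm above the origin), 24 mm across y. 2 to 4 of the four fittings are there (absent: None), on the dryer's mesh floor.
- valve: Forged fitting, small valve body in brass: block 34 x 28 x 26 mm, stubs 16 mm in diameter at either end (62 mm long in all), hexagon bonnet on top, 42 mm high. Origin: centre of its underside at the start, x along its run, z up. Take it by the block (centre 13 mm above the origin), 28 mm across y. 2 to 4 of the four fittings are there (absent: None), on the dryer's mesh floor.
- cup: Paper-coloured cup, 72 mm across, 85 mm high; bystander.
- tape_roll: Roll of green tape lying flat, 90 mm across, 24 mm high; bystander.
- spanner: Spanner lying on the bench; bystander.
- old_union: Dark unserviceable union lying at the back of the bench, 90 mm long, 30 mm high; bystander.
- driver: Screwdriver lying on the bench; bystander.

How it is judged:
By the outcome, as a careful person would: the job done as asked, in the order asked, and still so for the second after the job is handed in, with the robot touching nothing.
Of union, tee, elbow, valve only 2 to 4 are there at a start; the rules pass over those that are not, and their reading is None.
At some moment in a run one of tote, tray may be knocked a few centimetres aside while the robot is not near it.
Once in a run the grip may slacken for a moment while it holds something.
It also fails if it takes over 210 s, if anything falls off the work surface, if the arm or the gripper's body presses on something with over 40 N, if the wrist force passes 120 N, or if a joint passes its speed limit or range.

ROBOT

A 7-joint arm with a two-finger parallel gripper is mounted at the origin on the work surface. World frame = base frame: x ahead of the robot, y to its left, z up, the work surface at z = 0. Lengths are in m, angles in rad, forces in N, time in s.
With the tool pointing down it reaches from about 0.425 to 1.025 m from the base axis. Payload 9.4 kg.
Tool frame: the origin (TCP) lies at the centre of the arm's flange, where the gripper is bolted on; the fingertips stand 186 mm ahead of it and the grasp point (between the pads) lies 167 mm ahead of it (ctrl.pinch_z is the y of the grasp point in the tool frame, in m); y points along the fingers, x is the direction in which the jaws open and shut, and the axes are right-handed (so a half turn about y gives the same grasp; the last joint's range is limited). The gripper opens to 93 mm and grips with 3 to 60 N. Pads are 15 mm wide; open, the fingers measure 128 mm over their backs; the gripper's body (75 mm by 188 mm) begins 65 mm behind the grasp point.
Start: joints at [-1.424, 0.599, -0.003, 1.599, 0.002, 0.943, -0.08], TCP at [0.161, 0.707, 0.405] pointing down, gripper open.
Joint ranges: [-2.57, 2.57], [-0.35, 1.97], [-1.29, 1.29], [0.11, 2.56], [-1.05, 4.19], [0.11, 1.86], [-2.63, 2.63]. Speed limits (rad/s): [2.22, 2.22, 3.01, 3.01, 3.14, 3.14, 3.14].

INTERFACE

Orientations are given as a 3x3 rotation matrix whose columns are the frame's x, y, z axes.
In Python, from cell import telemetry, capture, camera_model, job, ctrl gives the robot as it stands. The module is installed in compiled form; this text tells all that it offers.
- The arm moves only by the shell command python3 -m pendant 'ROWS' [FORCE]. ROWS is JSON, a list of rows, each an object with "xyz": the shift along the tool's x, y, z in m, a list of three; "turn": the turn, a rotation vector about the tool's x, y, z in degrees, a list of three; "fingers": the closure, from 0 (fully open) to 1 (shut). A call has 1 to 8 rows; each row is the pose to reach, as a shift and turn from the pose commanded when the call began, along the tool's axes at that moment; what a row does not reach only later rows make up. A row lasts 1/8 s, in which the tool goes at most 62.5 mm and 10.7 degrees, less where a joint would pass 70% of its speed; a pose out of reach is approached as far as the arm can. A call with a gripper value outside its range is refused whole. The fingers move at their own pace and stop on an object; FORCE is the grip in N (left out, the last holds). Time passes only in rows, so rows that repeat a pose let the fingers close. It gives the time, the measured TCP pose, the force and the opening at its end, in the units of the state.
- telemetry.observe(): the state, without advancing time (a new reading comes with each control period).
- capture(name): name is "scene" or "top" or "wrist"; returns (picture, depth): 400x640x3 uint8, red, green, blue; 400x640 float32, m along the optical axis (not along the pixel's ray), 0 where there is no reading.
- camera_model(name): a dict with "intrinsics" (3x3 intrinsics, pixels), "view" (4x4, takes a point from world to camera coordinates). Camera axes: x right, y down, z forward; pixel columns grow to the right and rows downward; lengths in m; the calibration is good to about 2 mm. A picture is of the moment at which its call begins: read the wrist's pose just before it. camera_model takes no time and is no camera call; for the wrist camera it gives the pose at the moment of the call.
- job.job_done(): hands the job in, once; it reports no verdict.
The state is a dict: "time": time; "joints": joint angles; "qvel": joint speeds; "tau": joint torques, N m; "tcp_pos": TCP position; "tool_rot": TCP orientation; "wrist_force": force on the tool from outside, world axes, zero at the start; "wrist_torque": the same for the moment, N m; "finger_gap": opening from 0.0 (shut) to 1.0 (fully open).
Only numpy, scipy, OpenCV 4.12 (cv2) and the standard library are available. Lean on these libraries where they do the work, as an engineer would, in place of code of your own. Each camera call takes 0.05 s, during which the arm holds its last target.

## Working session

There is one attempt and no reset: what is moved stays moved. The work goes in short steps, Python scripts to look and compute and a shell command to move; the robot and the scene stay as the last step left them, time stands still between calls to the robot, and variables do not carry over. Pictures are saved under pics/ and viewed, and the job is handed in when it is done.

```bash
mkdir -p pics; ls
cat > h.py <<'E'
import numpy as np, cv2
from cell import telemetry, capture, camera_model, job, ctrl
def st():
    s=telemetry.observe(); return s
def snap(cam,fn):
    m=camera_model(cam); im,d=capture(cam)
    cv2.imwrite('pics/%s.png'%fn,im[:,:,::-1]); np.savez('pics/%s.npz'%fn,im=im,d=d,K=m['intrinsics'],V=m['view'])
    return im,d,m
def load(fn):
    z=np.load('pics/%s.npz'%fn); return z['im'],z['d'],z['K'],z['V']
def cloud(d,K,V):
    v,u=np.mgrid[:d.shape[0],:d.shape[1]]
    p=np.stack([(u-K[0,2])/K[0,0]*d,(v-K[1,2])/K[1,1]*d,d],-1)
    R=V[:3,:3];t=V[:3,3]
    return (p-t)@R
def ray(u,v,z,K,V):
    R=V[:3,:3];t=V[:3,3];c=-R.T@t
    r=R.T@np.array([(u-K[0,2])/K[0,0],(v-K[1,2])/K[1,1],1])
    return c+r*(z-c[2])/r[2]
def proj(p,K,V):
    q=V[:3,:3]@np.asarray(p)+V[:3,3]; q=K@q; return q[:2]/q[2]
E
python3 - <<'E'
from h import *
s=st()
for k in s: print(k,np.round(s[k],3).tolist())
print(ctrl.pinch_z)
for c in('scene','top','wrist'):
    im,d,m=snap(c,c+'0'); V=np.array(m['view']);print(c,np.round(m['intrinsics'],1).tolist(),'\n',V.round(3), 'cam',(-V[:3,:3].T@V[:3,3]).round(3))
E
```

```text
pics
time 0.0
joints [-1.424, 0.6, -0.003, 1.6, 0.002, 0.943, -0.08]
qvel [0.001, 0.0, -0.0, 0.001, 0.001, -0.0, -0.002]
tau [-0.001, -76.505, 1.497, -25.239, -0.052, 0.016, 0.0]
tcp_pos [0.161, 0.707, 0.404]
tool_rot [[0.222, -0.0, -0.975], [0.975, -0.002, 0.222], [-0.002, -1.0, -0.0]]
wrist_force [0.041, 0.231, -0.599]
wrist_torque [0.013, 0.002, -0.031]
finger_gap 1.004
0.1673
scene [[451.9, 0.0, 323.0], [0.0, 451.9, 203.4], [0.0, 0.0, 1.0]] 
 [[-0.563  0.827  0.009  0.34 ]
 [ 0.657  0.454 -0.601 -0.288]
 [-0.501 -0.332 -0.799  1.677]
 [ 0.     0.     0.     1.   ]] cam [1.221 0.407 1.164]
top [[427.5, 0.0, 314.6], [0.0, 427.5, 202.3], [0.0, 0.0, 1.0]] 
 [[-0.057 -0.998 -0.005 -0.01 ]
 [-0.976  0.057 -0.212  0.566]
 [ 0.212 -0.007 -0.977  1.235]
 [ 0.     0.     0.     1.   ]] cam [ 0.29  -0.034  1.327]
wrist [[286.6, 0.0, 315.7], [0.0, 286.6, 199.1], [0.0, 0.0, 1.0]] 
 [[ 0.222  0.975 -0.002 -0.725]
 [ 0.942 -0.214  0.259 -0.031]
 [ 0.253 -0.059 -0.966  0.391]
 [ 0.     0.     0.     1.   ]] cam [0.091 0.723 0.384]
```

View pics/top0.png

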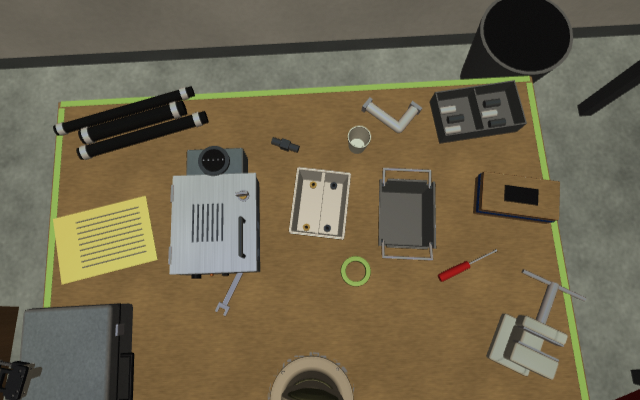

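View pics/scene0.png

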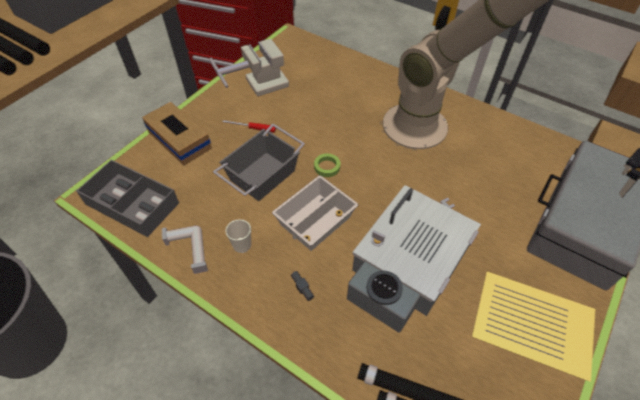

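View pics/wrist0.png

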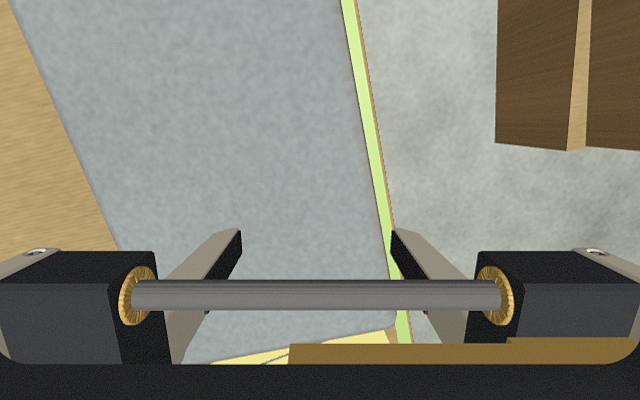

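Run:
```python
from h import *
im,d,K,V=load('top0')
c=im[130:300,160:450]
cv2.imwrite('pics/top0c.png',cv2.resize(c[:,:,::-1],None,fx=2.7,fy=2.7,interpolation=cv2.INTER_CUBIC))
P=cloud(d,K,V)
for (u,v) in [(173,177),(257,175),(258,272),(171,273),(214,225),(242,195),(241,240),(214,160),(320,204),(357,270),(407,215),(407,171),(407,257),(250,290)]:
    print(u,v,P[v,u].round(3),d[v,u].round(3))
# tops by height slabs
def rect(mask,name):
    q=P[mask][:,:2].astype(np.float32)
    r=cv2.minAreaRect(q); print(name,len(q),np.round(r[0],4),np.round(r[1],4),round(r[2],2))
z=P[:,:,2]; v,u=np.mgrid[:400,:640]
reg=lambda a,b,c,e:(u>a)&(u<b)&(v>c)&(v<e)
rect((z>.105)&(z<.125)&reg(160,265,172,285),'panel')
rect((z>.06)&(z<.08)&reg(280,360,155,250),'tray')
rect((z>.085)&(z<.105)&reg(370,445,178,250),'tote')
rect((z>.07)&(z<.105)&reg(370,445,160,265),'tote+bails')
rect((z>.145)&(z<.18)&reg(225,265,205,270),'handle')
rect((z>.13)&(z<.165)&reg(225,265,180,205),'key')
```

```text
173 177 [0.652 0.367 0.121] 1.253
257 175 [0.677 0.136 0.005] 1.373
258 272 [0.369 0.142 0.004] 1.309
171 273 [0.374 0.373 0.109] 1.205
214 225 [0.503 0.249 0.116] 1.226
242 195 [0.581 0.163 0.14 ] 1.22
241 240 [0.448 0.164 0.167] 1.166
214 160 [0.694 0.245 0.128] 1.255
320 204 [ 0.556 -0.059  0.071] 1.284
357 270 [ 0.358 -0.161  0.004] 1.308
407 215 [ 0.519 -0.331  0.003] 1.345
407 171 [ 0.638 -0.325  0.09 ] 1.284
407 257 [ 0.381 -0.296  0.105] 1.215
250 290 [ 0.317  0.168 -0.001] 1.301
panel 8254 [0.5159 0.2545] [0.2508 0.2955] 89.0
tray 943 [ 0.5619 -0.0584] [0.1662 0.2071] 80.07
tote 791 [ 0.5095 -0.3105] [0.1674 0.2173] 84.12
tote+bails 1331 [ 0.5112 -0.3108] [0.1668 0.2734] 83.78
handle 201 [0.4596 0.167 ] [0.013  0.1119] 88.88
key 63 [0.5837 0.1635] [0.0093 0.0347] 6.16
```

View pics/top0c.png

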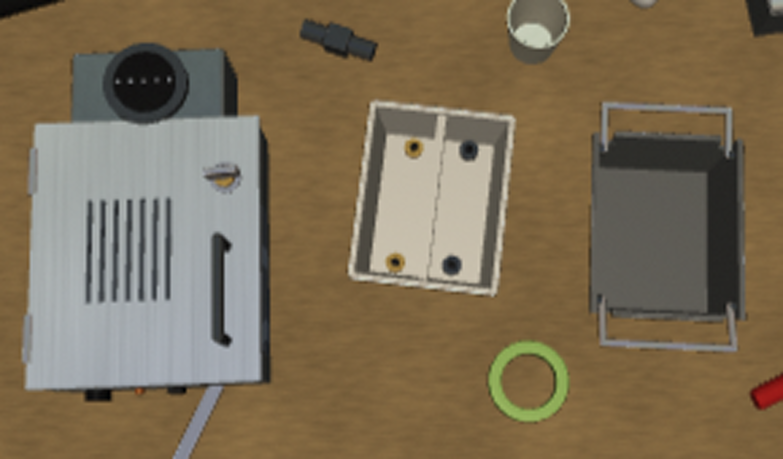

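```bash
cat >> h.py <<'E'
from scipy.spatial.transform import Rotation as Ro
def Rpsi(psi):
    c,s=np.cos(np.radians(psi)),np.sin(np.radians(psi))
    x=np.array([c,s,0]);y=np.array([0,0,-1.]);return np.stack([x,y,np.cross(x,y)],1)
def go(x,y,z,psi):
    "grasp point target"
    s=st();R=np.array(s['tool_rot']);p=np.array(s['tcp_pos'])
    T=Rpsi(psi); tp=np.array([x,y,z])-T[:,1]*ctrl.pinch_z
    sh=R.T@(tp-p); rv=np.degrees(Ro.from_matrix(R.T@T).as_rotvec())
    print('xyz',sh.round(4).tolist(),'turn',rv.round(2).tolist(),'rows>=%.1f'%max(np.abs(sh).max()/.0625,np.linalg.norm(sh)/.0625,np.linalg.norm(rv)/10.7))
def where():
    s=st();R=np.array(s['tool_rot']);p=np.array(s['tcp_pos'])
    print('t',round(s['time'],2),'grasp',(p+R[:,1]*ctrl.pinch_z).round(4),'psi',round(np.degrees(np.arctan2(R[1,0],R[0,0])),1),'tilt',(R[:,1]).round(3),'F',np.round(s['wrist_force'],1),'gap',round(float(s['finger_gap']),3),'j',np.round(s['joints'],2))
E
python3 -c "
from h import *
where();go(.5837,.1635,.26,0)"
```

```text
t 0.15 grasp [0.1609 0.7066 0.2368] psi 77.2 tilt [-0.    -0.001 -1.   ] F [0.  0.2 0.5] gap 0.998 j [-1.42  0.6  -0.    1.6   0.    0.94 -0.08]
xyz [-0.4359, -0.0226, -0.5328] turn [0.05, 77.18, -0.05] rows>=11.0
```

```bash
python3 -m pendant '[{"xyz":[-0.436,-0.03,-0.533],"turn":[0,77,0],"fingers":0},{"xyz":[-0.436,-0.03,-0.533],"turn":[0,77,0],"fingers":0},{"xyz":[-0.436,-0.03,-0.533],"turn":[0,77,0],"fingers":0},{"xyz":[-0.436,-0.03,-0.533],"turn":[0,77,0],"fingers":0},{"xyz":[-0.436,-0.03,-0.533],"turn":[0,77,0],"fingers":0},{"xyz":[-0.436,-0.03,-0.533],"turn":[0,77,0],"fingers":0},{"xyz":[-0.436,-0.03,-0.533],"turn":[0,77,0],"fingers":0},{"xyz":[-0.436,-0.03,-0.533],"turn":[0,77,0],"fingers":0}]' 20; python3 -c "
from h import *
where();go(.5837,.1635,.26,0)"
```

```text
time: 1.15
tcp_pos: [0.4685, 0.3112, 0.4266]
tool_rot: [[1.0, 0.0, -0.0], [0.0, -0.0, 1.0], [0.0, -1.0, -0.0]]
wrist_force: [0.8, 0.8, 0.5]
finger_gap: 1.0
t 1.15 grasp [0.4686 0.3112 0.2593] psi 0.0 tilt [ 0. -0. -1.] F [0.8 0.8 0.5] gap 1.0 j [-0.97  0.4   0.4   1.97 -0.21  0.81 -0.46]
xyz [0.1151, -0.0007, -0.1478] turn [0.0, 0.02, 0.01] rows>=3.0
```

```bash
python3 -m pendant '[{"xyz":[0.115,0,-0.148],"turn":[0,0,0],"fingers":0.4},{"xyz":[0.115,0,-0.148],"turn":[0,0,0],"fingers":0.4},{"xyz":[0.115,0,-0.148],"turn":[0,0,0],"fingers":0.4},{"xyz":[0.115,0,-0.148],"turn":[0,0,0],"fingers":0.4},{"xyz":[0.115,0,-0.148],"turn":[0,0,0],"fingers":0.4}]' >/dev/null; python3 -c "
from h import *
where();snap('wrist','w1')"
```

```text
t 1.77 grasp [0.5828 0.1653 0.2588] psi 0.2 tilt [-0.001  0.    -1.   ] F [-0.7 -0.2  0.4] gap 0.604 j [-0.65  0.45  0.4   1.88 -0.23  0.86 -0.13]
```

View pics/w1.png

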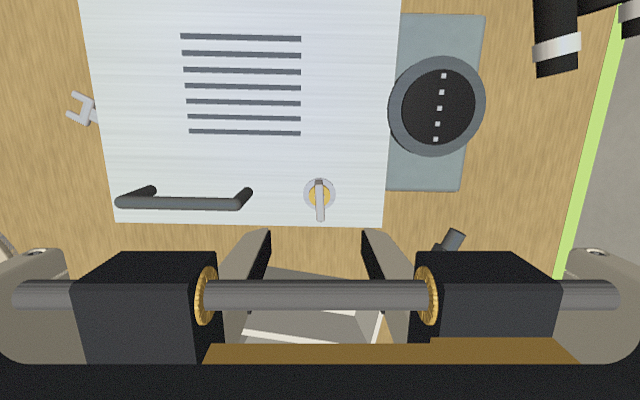

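Run:
```python
from h import *
im,d,K,V=load('w1');P=cloud(d,K,V);z=P[:,:,2];v,u=np.mgrid[:400,:640]
reg=lambda a,b,c,e:(u>a)&(u<b)&(v>c)&(v<e)
def rect(m,n):
    q=P[m];r=cv2.minAreaRect(q[:,:2].astype(np.float32));print(n,len(q),np.round(r[0],4),np.round(r[1],4),round(r[2],2),'z',q[:,2].min().round(3),q[:,2].max().round(3))
rect((z>.147)&(z<.16)&reg(295,345,170,228),'key')
rect((z>.163)&(z<.18)&reg(100,262,180,215),'bar')
m=reg(90,380,10,220)&(z>.108)&(z<.122)
print('sheet z',np.median(z[m]))
for uv in [(318,180),(318,190),(318,210),(318,218),(320,200)]: print(uv,P[uv[1],uv[0]].round(4))
# panel edges (image): hinge side off view. right edge
for uv in[(385,215),(395,60),(100,160),(200,222),(350,225)]: print(uv,ray(*uv,.116,K,V).round(4))
```

```text
key 333 [0.5863 0.1662] [0.008  0.0354] 3.34 z 0.148 0.156
bar 1608 [0.4622 0.1683] [0.012  0.1107] 89.02 z 0.163 0.17
sheet z 0.11607019486552912
(318, 180) [0.5853 0.1834 0.1326]
(318, 190) [0.5851 0.1785 0.1541]
(318, 210) [0.5852 0.1595 0.1536]
(318, 218) [0.5853 0.1516 0.1532]
(320, 200) [0.587  0.169  0.1534]
(385, 215) [0.6568 0.1425 0.116 ]
(395, 60) [0.6561 0.2935 0.116 ]
(100, 160) [0.3647 0.2    0.116 ]
(200, 222) [0.4592 0.134  0.116 ]
(350, 225) [0.62   0.1311 0.116 ]
```

```bash
python3 -c "
from h import *
go(.5863,.1662,.143,0)"
python3 -m pendant '[{"xyz":[0.0033,0.055,-0.001],"turn":[0,0,0],"fingers":0.4},{"xyz":[0.0033,0.1155,-0.001],"turn":[0,0,0],"fingers":0.4},{"xyz":[0.0033,0.1155,-0.001],"turn":[0,0,0],"fingers":0.4},{"xyz":[0.0033,0.1155,-0.001],"turn":[0,0,0],"fingers":0.4}]' ;python3 -c "
from h import *
where();go(.5863,.1662,.143,0)"
```

```text
xyz [0.0038, 0.1159, -0.0] turn [-0.03, 0.25, -0.06] rows>=1.9
time: 2.33
tcp_pos: [0.5867, 0.1651, 0.3126]
tool_rot: [[1.0, 0.001, -0.004], [0.004, 0.0, 1.0], [0.001, -1.0, 0.0]]
wrist_force: [0.2, 0.1, 0.3]
finger_gap: 0.598
t 2.33 grasp [0.5868 0.1651 0.1453] psi 0.3 tilt [ 0.001  0.    -1.   ] F [0.2 0.1 0.3] gap 0.598 j [-0.58  0.6   0.33  1.97 -0.31  0.63 -0.05]
xyz [-0.0004, 0.0023, 0.0011] turn [-0.03, 0.25, 0.05] rows>=0.0
```

```bash
python3 -m pendant '[{"xyz":[0,0.002,0],"turn":[0,0,0],"fingers":0.9},{"xyz":[0,0.002,0],"turn":[0,0,0],"fingers":1},{"xyz":[0,0.002,0],"turn":[0,0,0],"fingers":1},{"xyz":[0,0.002,0],"turn":[0,0,0],"fingers":1}]' 30;python3 -c "
from h import *
where()"
```

```text
time: 2.82
tcp_pos: [0.5865, 0.1641, 0.3094]
tool_rot: [[1.0, 0.001, -0.003], [0.003, 0.0, 1.0], [0.001, -1.0, 0.0]]
wrist_force: [0.3, 0.0, 0.0]
finger_gap: 0.222
t 2.83 grasp [0.5866 0.1641 0.1421] psi 0.2 tilt [ 0.001  0.    -1.   ] F [0.3 0.  0. ] gap 0.222 j [-0.58  0.6   0.32  1.97 -0.32  0.62 -0.05]
```

```bash
python3 -m pendant '[{"xyz":[0,0,0],"turn":[0,0,0],"fingers":1},{"xyz":[0,0,0],"turn":[0,0,0],"fingers":1}]' ;python3 -m pendant '[{"xyz":[0,0,0],"turn":[0,-10,0],"fingers":1},{"xyz":[0,0,0],"turn":[0,-20,0],"fingers":1}]'; python3 -c "
from h import *
where()"
```

```text
time: 3.08
tcp_pos: [0.5864, 0.164, 0.309]
tool_rot: [[1.0, -0.0, -0.003], [0.003, -0.0, 1.0], [-0.0, -1.0, -0.0]]
wrist_force: [-1.8, -0.3, 3.7]
finger_gap: 0.086
time: 3.32
tcp_pos: [0.5866, 0.1642, 0.3091]
tool_rot: [[0.937, 0.0, -0.35], [0.35, -0.0, 0.937], [0.0, -1.0, -0.0]]
wrist_force: [0.5, 0.3, -0.3]
finger_gap: 0.084
t 3.33 grasp [0.5867 0.1642 0.1418] psi 20.5 tilt [ 0. -0. -1.] F [ 0.5  0.3 -0.3] gap 0.084 j [-0.51  0.59  0.22  1.96 -0.21  0.61  0.21]
```

```bash
python3 -m pendant '[{"xyz":[0,0,0],"turn":[0,-10,0],"fingers":1},{"xyz":[0,0,0],"turn":[0,-20,0],"fingers":1},{"xyz":[0,0,0],"turn":[0,-30,0],"fingers":1},{"xyz":[0,0,0],"turn":[0,-40,0],"fingers":1},{"xyz":[0,0,0],"turn":[0,-50,0],"fingers":1},{"xyz":[0,0,0],"turn":[0,-60,0],"fingers":1},{"xyz":[0,0,0],"turn":[0,-67.5,0],"fingers":1},{"xyz":[0,0,0],"turn":[0,-67.5,0],"fingers":1}]' ; python3 -c "
from h import *
where()"
```

```text
time: 4.32
tcp_pos: [0.5871, 0.1648, 0.3091]
tool_rot: [[0.041, 0.002, -0.999], [0.999, 0.002, 0.041], [0.002, -1.0, -0.002]]
wrist_force: [4.4, 5.6, -3.1]
finger_gap: 0.088
t 4.33 grasp [0.5874 0.1652 0.1418] psi 87.7 tilt [ 0.002  0.002 -1.   ] F [ 4.4  5.6 -3.1] gap 0.088 j [-0.28  0.58 -0.12  1.95  0.11  0.62  1.05]
```

```bash
python3 -m pendant '[{"xyz":[0,0,0],"turn":[0,0,0],"fingers":0.5},{"xyz":[0,0,0],"turn":[0,0,0],"fingers":0.5},{"xyz":[0,0,0],"turn":[0,0,0],"fingers":0.5},{"xyz":[0,-0.06,0],"turn":[0,0,0],"fingers":0.4},{"xyz":[0,-0.1,0],"turn":[0,0,0],"fingers":0.4},{"xyz":[0,-0.1,0.06],"turn":[0,0,0],"fingers":0.4},{"xyz":[0,-0.1,0.12],"turn":[0,0,0],"fingers":0.4},{"xyz":[0,-0.1,0.12],"turn":[0,0,0],"fingers":0.4}]' ; python3 -c "
from h import *
where();snap('wrist','w2');snap('top','t2'); go(.462,.1683,.162,89)"
```

```text
time: 5.32
tcp_pos: [0.4627, 0.1687, 0.4093]
tool_rot: [[0.038, -0.002, -0.999], [0.999, -0.001, 0.038], [-0.001, -1.0, 0.002]]
wrist_force: [0.6, -0.1, 0.7]
finger_gap: 0.6
t 5.33 grasp [0.4624 0.1685 0.242 ] psi 87.8 tilt [-0.002 -0.001 -1.   ] F [ 0.6 -0.1  0.7] gap 0.6 j [-0.34  0.32 -0.16  2.11  0.08  0.72  0.98]
xyz [-0.0009, 0.0803, 0.0046] turn [0.07, -1.31, 0.02] rows>=1.3
```

View pics/w2.png

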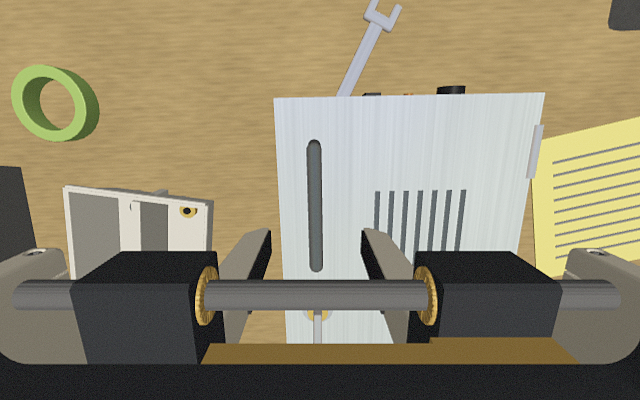

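```bash
python3 -m pendant '[{"xyz":[0,0.055,0],"turn":[0,-1.2,0],"fingers":0.4},{"xyz":[0,0.08,0],"turn":[0,-1.2,0],"fingers":0.4},{"xyz":[0,0.08,0],"turn":[0,-1.2,0],"fingers":0.6},{"xyz":[0,0.08,0],"turn":[0,-1.2,0],"fingers":1},{"xyz":[0,0.08,0],"turn":[0,-1.2,0],"fingers":1},{"xyz":[0,0.08,0],"turn":[0,-1.2,0],"fingers":1},{"xyz":[0,0.08,0],"turn":[0,-1.2,0],"fingers":1}]' 30; python3 -c "
from h import *
where();
p=np.array([-205,50.])
for t in np.r_[0:1.9:.15,1.85]:
    c,s=np.cos(t),np.sin(t); y=p[0]*c+p[1]*s; z=-p[0]*s+p[1]*c
    print(t.round(2), 'dy %.3f dz %.3f'%((y+205)/1e3,(z-50)/1e3))"
```

```text
time: 6.3
tcp_pos: [0.4668, 0.1679, 0.3295]
tool_rot: [[0.02, 0.001, -1.0], [1.0, -0.001, 0.02], [-0.001, -1.0, -0.001]]
wrist_force: [0.1, 2.3, 2.8]
finger_gap: 0.117
t 6.3 grasp [0.4668 0.1677 0.1622] psi 88.8 tilt [ 0.001 -0.001 -1.   ] F [0.1 2.3 2.8] gap 0.117 j [-0.36  0.44 -0.14  2.18  0.12  0.52  0.96]
0.0 dy 0.000 dz 0.000
0.15 dy 0.010 dz 0.030
0.3 dy 0.024 dz 0.058
0.45 dy 0.042 dz 0.084
0.6 dy 0.064 dz 0.107
0.75 dy 0.089 dz 0.126
0.9 dy 0.117 dz 0.142
1.05 dy 0.146 dz 0.153
1.2 dy 0.177 dz 0.159
1.35 dy 0.209 dz 0.161
1.5 dy 0.240 dz 0.158
1.65 dy 0.271 dz 0.150
1.8 dy 0.300 dz 0.138
1.85 dy 0.310 dz 0.133
```

```bash
python3 -m pendant '[{"xyz":[0.010,-0.030,0],"turn":[0,0,0],"fingers":1},{"xyz":[0.024,-0.058,0],"turn":[0,0,0],"fingers":1},{"xyz":[0.042,-0.084,0],"turn":[0,0,0],"fingers":1},{"xyz":[0.042,-0.084,0],"turn":[0,0,0],"fingers":1}]'; python3 -c "
from h import *
where()"
```

```text
time: 6.8
tcp_pos: [0.4674, 0.2094, 0.415]
tool_rot: [[0.02, 0.001, -1.0], [1.0, -0.003, 0.02], [-0.003, -1.0, -0.001]]
wrist_force: [0.4, -10.8, 8.5]
finger_gap: 0.12
t 6.8 grasp [0.4676 0.2089 0.2477] psi 88.8 tilt [ 0.001 -0.003 -1.   ] F [  0.4 -10.8   8.5] gap 0.12 j [-0.41  0.34 -0.16  2.06  0.08  0.75  0.93]
```

Remaining arc from 0.45, relative to here.

```bash
python3 -m pendant '[{"xyz":[0.022,-0.023,0],"turn":[0,0,0],"fingers":1},{"xyz":[0.047,-0.042,0],"turn":[0,0,0],"fingers":1},{"xyz":[0.075,-0.058,0],"turn":[0,0,0],"fingers":1},{"xyz":[0.104,-0.069,0],"turn":[0,0,0],"fingers":1},{"xyz":[0.135,-0.075,0],"turn":[0,0,0],"fingers":1},{"xyz":[0.167,-0.077,0],"turn":[0,0,0],"fingers":1},{"xyz":[0.198,-0.074,0],"turn":[0,0,0],"fingers":1}]'; python3 -c "
from h import *
where()"
```

```text
time: 7.68
tcp_pos: [0.4716, 0.4089, 0.4886]
tool_rot: [[0.021, 0.002, -1.0], [1.0, -0.0, 0.021], [-0.0, -1.0, -0.002]]
wrist_force: [3.0, -3.5, 3.0]
finger_gap: 0.12
t 7.67 grasp [0.472  0.4088 0.3213] psi 88.8 tilt [ 0.002 -0.    -1.   ] F [ 3.  -3.5  3. ] gap 0.12 j [-0.67  0.4  -0.2   1.74  0.09  1.01  0.65]
```

```bash
python3 -m pendant '[{"xyz":[0.030,0.008,0],"turn":[0,0,0],"fingers":1},{"xyz":[0.059,0.020,0],"turn":[0,0,0],"fingers":1},{"xyz":[0.069,0.025,0],"turn":[0,0,0],"fingers":1},{"xyz":[0.069,0.025,0],"turn":[0,0,0],"fingers":1}]'; python3 -c "
from h import *
where()"
```

```text
time: 8.18
tcp_pos: [0.4732, 0.4791, 0.4614]
tool_rot: [[0.019, 0.001, -1.0], [1.0, 0.002, 0.019], [0.002, -1.0, -0.001]]
wrist_force: [4.0, 3.0, -2.0]
finger_gap: 0.12
t 8.18 grasp [0.4734 0.4794 0.2941] psi 88.9 tilt [ 0.001  0.002 -1.   ] F [ 4.  3. -2.] gap 0.12 j [-0.75  0.49 -0.19  1.66  0.11  1.    0.57]
```

```bash
python3 -m pendant '[{"xyz":[0,0,0],"turn":[0,0,0],"fingers":0.8},{"xyz":[0,0,0],"turn":[0,0,0],"fingers":0.8},{"xyz":[0,-0.06,0],"turn":[0,0,0],"fingers":0.8},{"xyz":[0,-0.12,0],"turn":[0,0,0],"fingers":0.8},{"xyz":[0,-0.12,0],"turn":[0,0,0],"fingers":0.8},{"xyz":[-0.06,-0.12,0],"turn":[0,0,0],"fingers":0.8},{"xyz":[-0.12,-0.12,0],"turn":[0,0,0],"fingers":0.4},{"xyz":[-0.18,-0.12,0],"turn":[0,0,0],"fingers":0}]'; python3 -c "
from h import *
where();snap('wrist','w3');snap('top','t3');snap('scene','s3')"
```

```text
time: 9.18
tcp_pos: [0.4685, 0.2958, 0.5809]
tool_rot: [[0.02, -0.001, -1.0], [1.0, -0.001, 0.02], [-0.001, -1.0, 0.001]]
wrist_force: [1.5, -0.1, 0.3]
finger_gap: 0.363
t 9.18 grasp [0.4683 0.2956 0.4136] psi 88.9 tilt [-0.001 -0.001 -1.   ] F [ 1.5 -0.1  0.3] gap 0.363 j [-0.53  0.24 -0.17  1.75  0.04  1.16  0.84]
```

View pics/w3.png

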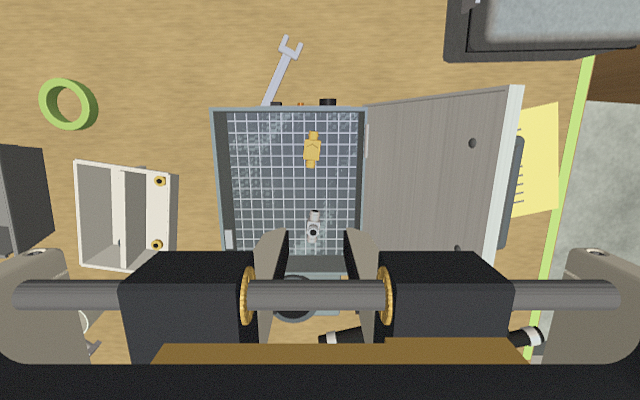

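View pics/t3.png

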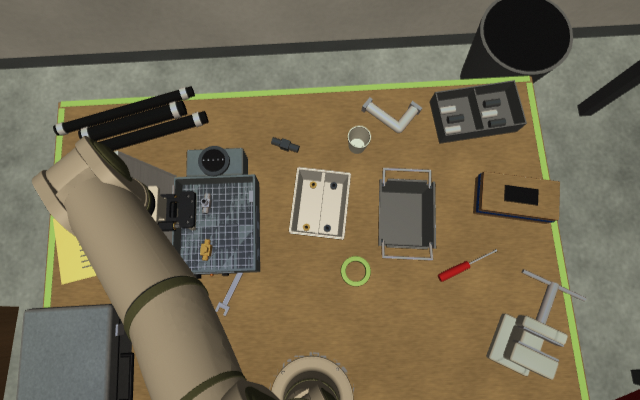

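View pics/s3.png

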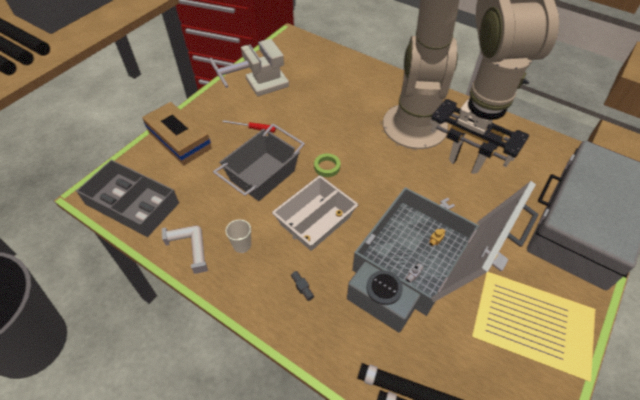

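Run:
```python
from h import *
im,d,K,V=load('w3')
cv2.imwrite('pics/w3c.png',cv2.resize(im[100:260,200:380,::-1],None,fx=4,fy=3.7,interpolation=cv2.INTER_CUBIC) )
P=cloud(d,K,V);z=P[:,:,2];v,u=np.mgrid[:400,:640]
inn=(u>222)&(u<365)&(v>112)&(v<250)&(z<.1)&(z>.04)
print('floor',np.median(z[inn]))
m=((inn)&(z>.056)&(P[:,:,1]>.16)).astype(np.uint8)
n,l,s,c=cv2.connectedComponentsWithStats(m)
for i in range(1,n):
    if s[i,4]>15:
        q=P[l==i]; r=cv2.minAreaRect(q[:,:2].astype(np.float32));print(s[i],'rect',np.round(r[0],4),np.round(r[1],4),round(r[2],1),'zmax',q[:,2].max())
        for a,b in((.056,.066),(.066,.075),(.075,.084),(.084,.1)):
            w=q[(q[:,2]>a)&(q[:,2]<b)]
            if len(w): print(a,len(w),w.min(0).round(3),w.max(0).round(3),w.mean(0).round(4))
```

```text
floor 0.04525050479940128
[355 113   9 117 458] rect [0.4854 0.3685] [0.0008 0.2043] 88.9 zmax 0.09997517536434371
0.056 93 [0.385 0.366 0.056] [0.588 0.37  0.066] [0.4789 0.3686 0.0609]
0.066 90 [0.383 0.367 0.066] [0.585 0.371 0.075] [0.4825 0.3685 0.0704]
0.075 98 [0.384 0.367 0.075] [0.575 0.371 0.084] [0.4764 0.3686 0.0796]
0.084 177 [0.384 0.366 0.084] [0.58  0.371 0.1  ] [0.4757 0.3687 0.0924]
[303 131  18  38 497] rect [0.4422 0.2887] [0.0277 0.0633] 82.9 zmax 0.08897432844911528
0.056 128 [0.411 0.277 0.057] [0.474 0.304 0.066] [0.4415 0.2886 0.0636]
0.066 247 [0.412 0.274 0.066] [0.473 0.304 0.074] [0.44   0.2889 0.0701]
0.075 5 [0.431 0.287 0.076] [0.438 0.299 0.083] [0.4341 0.293  0.0805]
0.084 117 [0.432 0.28  0.084] [0.452 0.299 0.089] [0.442  0.2888 0.087 ]
[306 210  14  33 368] rect [0.583  0.2879] [0.0239 0.0604] 84.8 zmax 0.0914401664530033
0.056 145 [0.553 0.275 0.056] [0.614 0.3   0.066] [0.5773 0.2884 0.063 ]
0.066 111 [0.555 0.276 0.066] [0.612 0.3   0.074] [0.5773 0.2885 0.0682]
0.075 15 [0.574 0.278 0.075] [0.582 0.298 0.084] [0.5763 0.2881 0.0805]
0.084 97 [0.573 0.278 0.084] [0.593 0.298 0.091] [0.5826 0.2881 0.0884]
```

View pics/w3c.png

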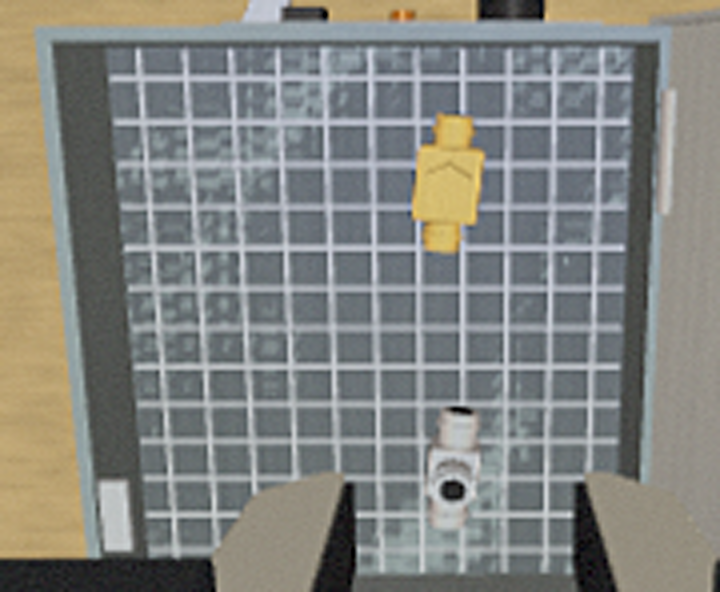

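```bash
cat >> h.py <<'E'
def go2(x,y,z,psi,tilt):
    s=st();R=np.array(s['tool_rot']);p=np.array(s['tcp_pos'])
    T=Rpsi(psi)@Ro.from_euler('z',-tilt,degrees=True).as_matrix(); tp=np.array([x,y,z])-T[:,1]*ctrl.pinch_z
    sh=R.T@(tp-p); rv=np.degrees(Ro.from_matrix(R.T@T).as_rotvec())
    print('xyz',sh.round(4).tolist(),'turn',rv.round(2).tolist(),'rows>=%.1f'%max(np.linalg.norm(sh)/.0625,np.linalg.norm(rv)/10.7))
E
python3 - <<'E'
from h import *
im,d,K,V=load('w3');P=cloud(d,K,V)
for uv in[(400,150),(440,150),(480,150),(500,120),(510,110),(517,110),(380,150),(500,200)]:print(uv,P[uv[1],uv[0]].round(4))
go2(.442,.2887,.25,83,8);go2(.442,.2887,.14,83,8);go2(.442,.2887,.072,83,8)
E
```

```text
(400, 150) [0.4319 0.4009 0.2029]
(440, 150) [0.4261 0.4214 0.2706]
(480, 150) [0.4221 0.4353 0.317 ]
(500, 120) [0.3979 0.4322 0.3435]
(510, 110) [0.3911 0.4373 0.3452]
(517, 110) [0.3911 0.4444 0.3422]
(380, 150) [0.436  0.3867 0.1549]
(500, 200) [0.4588 0.4414 0.343 ]
xyz [-0.0296, 0.1662, 0.0292] turn [-0.39, 5.59, -8.07] rows>=2.7
xyz [-0.0294, 0.2762, 0.0292] turn [-0.39, 5.59, -8.07] rows>=4.5
xyz [-0.0294, 0.3442, 0.0292] turn [-0.39, 5.59, -8.07] rows>=5.5
```

```bash
python3 -m pendant '[{"xyz":[-0.0295,0.166,0.029],"turn":[-0.4,5.6,-8],"fingers":0.52},{"xyz":[-0.0295,0.166,0.029],"turn":[-0.4,5.6,-8],"fingers":0.52},{"xyz":[-0.0295,0.166,0.029],"turn":[-0.4,5.6,-8],"fingers":0.52},{"xyz":[-0.0295,0.22,0.029],"turn":[-0.4,5.6,-8],"fingers":0.52},{"xyz":[-0.0295,0.26,0.029],"turn":[-0.4,5.6,-8],"fingers":0.52},{"xyz":[-0.0295,0.26,0.029],"turn":[-0.4,5.6,-8],"fingers":0.52}]'; python3 -c "
from h import *
where();go2(.442,.2887,.072,83,8);snap('wrist','w4')"
```

```text
time: 10.07
tcp_pos: [0.4385, 0.2697, 0.3193]
tool_rot: [[0.115, 0.011, -0.993], [0.984, 0.136, 0.116], [0.136, -0.991, 0.005]]
wrist_force: [-0.0, -0.5, 0.7]
finger_gap: 0.479
t 10.07 grasp [0.4403 0.2924 0.1535] psi 83.3 tilt [ 0.011  0.136 -0.991] F [-0.  -0.5  0.7] gap 0.479 j [-0.5   0.47 -0.18  2.18 -0.05  0.41  0.84]
xyz [-0.015, 0.0803, -0.0015] turn [-0.35, 0.32, -0.19] rows>=1.3
```

View pics/w4.png

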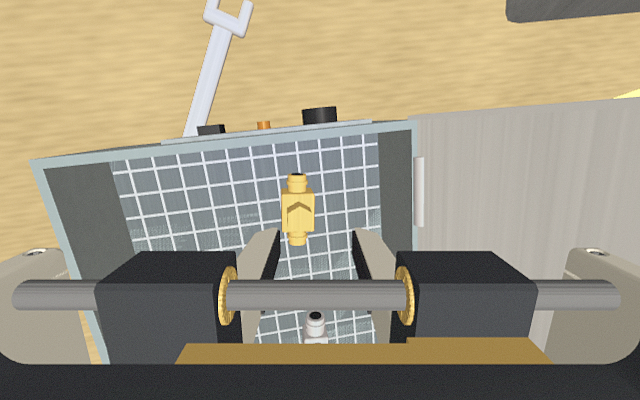

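```bash
python3 -m pendant '[{"xyz":[-0.009,0.04,-0.001],"turn":[-0.3,0.3,-0.2],"fingers":0.52},{"xyz":[-0.015,0.08,-0.0015],"turn":[-0.3,0.3,-0.2],"fingers":0.52},{"xyz":[-0.015,0.08,-0.0015],"turn":[-0.3,0.3,-0.2],"fingers":0.52},{"xyz":[-0.015,0.08,-0.0015],"turn":[-0.3,0.3,-0.2],"fingers":1},{"xyz":[-0.015,0.08,-0.0015],"turn":[-0.3,0.3,-0.2],"fingers":1},{"xyz":[-0.015,0.08,-0.0015],"turn":[-0.3,0.3,-0.2],"fingers":1}]' 40; python3 -c "
from h import *
where()"
```

```text
time: 10.88
tcp_pos: [0.441, 0.2654, 0.2426]
tool_rot: [[0.121, 0.025, -0.992], [0.982, 0.143, 0.123], [0.145, -0.989, -0.007]]
wrist_force: [-0.8, -1.8, 9.2]
finger_gap: 0.302
t 10.88 grasp [0.4451 0.2893 0.077 ] psi 83.0 tilt [ 0.025  0.143 -0.989] F [-0.8 -1.8  9.2] gap 0.302 j [-0.51  0.6  -0.17  2.23 -0.03  0.21  0.84]
```

```bash
python3 -m pendant '[{"xyz":[0,-0.01,0],"turn":[0,0,0],"fingers":1},{"xyz":[0,-0.04,0],"turn":[0,0,0],"fingers":1},{"xyz":[0,-0.09,0],"turn":[0,0,0],"fingers":1},{"xyz":[0,-0.14,0],"turn":[0,0,8],"fingers":1},{"xyz":[0,-0.19,0],"turn":[0,0,8],"fingers":1},{"xyz":[0,-0.19,0],"turn":[0,0,8],"fingers":1}]'; python3 -c "
from h import *
where();snap('wrist','w5')
im,d,K,V=load('t3');P=cloud(d,K,V);z=P[:,:,2];v,u=np.mgrid[:400,:640]
m=(u>370)&(u<445)&(v>150)&(v<275)&(z>.06)&(z<.12);print(cv2.minAreaRect(P[m][:,:2].astype(np.float32)))
"
```

```text
time: 11.62
tcp_pos: [0.4364, 0.2382, 0.433]
tool_rot: [[0.123, 0.011, -0.992], [0.992, 0.007, 0.123], [0.008, -1.0, -0.01]]
wrist_force: [0.2, 0.1, -1.6]
finger_gap: 0.302
t 11.62 grasp [0.4383 0.2394 0.2658] psi 82.9 tilt [ 0.011  0.007 -1.   ] F [ 0.2  0.1 -1.6] gap 0.302 j [-0.56  0.29 -0.07  2.08  0.03  0.76  0.8 ]
((0.5117080211639404, -0.31068897247314453), (0.16649746894836426, 0.2744968831539154), 83.84127807617188)
```

View pics/w5.png

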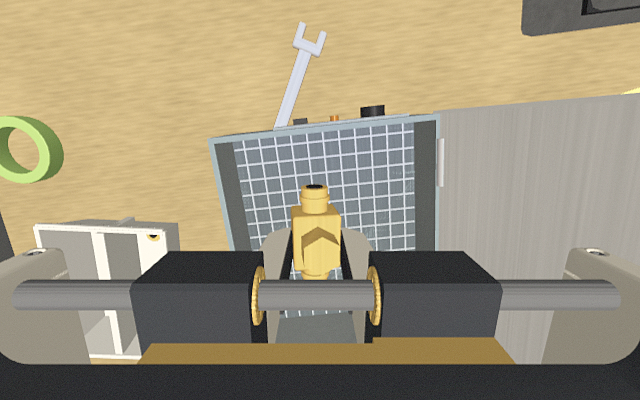

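```bash
python3 -c "
from h import *
go(.472,-.306,.2,83.8)"
python3 -m pendant '[{"xyz":[-0.536,0.066,-0.10],"turn":[0.7,-0.9,-0.5],"fingers":1},{"xyz":[-0.536,0.066,-0.10],"turn":[0.7,-0.9,-0.5],"fingers":1},{"xyz":[-0.536,0.066,-0.10],"turn":[0.7,-0.9,-0.5],"fingers":1},{"xyz":[-0.536,0.066,-0.10],"turn":[0.7,-0.9,-0.5],"fingers":1},{"xyz":[-0.536,0.066,-0.10],"turn":[0.7,-0.9,-0.5],"fingers":1},{"xyz":[-0.536,0.066,-0.10],"turn":[0.7,-0.9,-0.5],"fingers":1},{"xyz":[-0.536,0.066,-0.10],"turn":[0.7,-0.9,-0.5],"fingers":1},{"xyz":[-0.536,0.066,-0.10],"turn":[0.7,-0.9,-0.5],"fingers":1}]';python3 -c "
from h import *
where();go(.472,-.306,.2,83.8)"
```

```text
xyz [-0.5359, 0.061, -0.1022] turn [0.46, -0.88, 0.36] rows>=8.8
time: 12.68
tcp_pos: [0.4664, -0.2587, 0.3658]
tool_rot: [[0.107, -0.008, -0.994], [0.994, 0.014, 0.107], [0.013, -1.0, 0.009]]
wrist_force: [1.5, 1.0, -0.8]
finger_gap: 0.301
t 12.68 grasp [ 0.4651 -0.2563  0.1985] psi 83.8 tilt [-0.008  0.014 -1.   ] F [ 1.5  1.  -0.8] gap 0.301 j [ 0.38  0.43  0.03  2.07 -0.04  0.66  1.9 ]
xyz [-0.0464, -0.0023, -0.0106] turn [-0.54, 0.03, 0.77] rows>=0.8
```

```bash
python3 -m pendant '[{"xyz":[-0.046,0,-0.01],"turn":[-0.5,0,0.8],"fingers":1},{"xyz":[-0.046,0,-0.01],"turn":[-0.5,0,0.8],"fingers":1},{"xyz":[-0.046,0,-0.01],"turn":[-0.5,0,0.8],"fingers":1}]'>/dev/null;python3 -c "
from h import *
where();snap('wrist','w6');go(.472,-.306,.045,83.8)"
```

```text
t 13.05 grasp [ 0.4713 -0.303   0.1981] psi 83.8 tilt [-0.001  0.    -1.   ] F [ 0.8  0.4 -2.2] gap 0.305 j [ 0.44  0.45  0.04  2.02 -0.03  0.67  1.96]
xyz [-0.0034, 0.1535, -0.0007] turn [-0.03, 0.09, -0.01] rows>=2.5
```

View pics/w6.png

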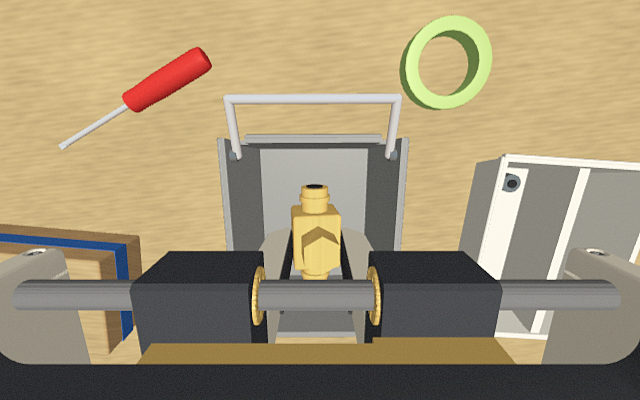

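```bash
python3 -m pendant '[{"xyz":[-0.003,0.06,0],"turn":[0,0,0],"fingers":1},{"xyz":[-0.003,0.12,0],"turn":[0,0,0],"fingers":1},{"xyz":[-0.003,0.153,0],"turn":[0,0,0],"fingers":1},{"xyz":[-0.003,0.153,0],"turn":[0,0,0],"fingers":1},{"xyz":[-0.003,0.153,0],"turn":[0,0,0],"fingers":0.5},{"xyz":[-0.003,0.153,0],"turn":[0,0,0],"fingers":0.45},{"xyz":[-0.003,0.153,0],"turn":[0,0,0],"fingers":0.45}]';python3 -c "
from h import *
where()
d=load('w6')
im,d,K,V=d;P=cloud(d,K,V);z=P[:,:,2];v,u=np.mgrid[:400,:640]
for uv in[(240,99),(280,99),(312,99),(350,99),(390,99),(222,160),(402,160),(240,130),(392,130)]:print(uv,P[uv[1],uv[0]].round(4))
"
```

```text
time: 13.98
tcp_pos: [0.4722, -0.3071, 0.2151]
tool_rot: [[0.107, 0.003, -0.994], [0.994, -0.003, 0.107], [-0.002, -1.0, -0.004]]
wrist_force: [0.3, 0.0, 0.3]
finger_gap: 0.536
t 13.97 grasp [ 0.4727 -0.3076  0.0478] psi 83.8 tilt [ 0.003 -0.003 -1.   ] F [0.3 0.  0.3] gap 0.536 j [ 0.46  0.69  0.02  2.11 -0.03  0.34  1.97]
(240, 99) [ 0.376  -0.3529  0.1036]
(280, 99) [ 0.3794 -0.3212  0.103 ]
(312, 99) [ 0.382  -0.2957  0.1016]
(350, 99) [ 0.3854 -0.2654  0.1024]
(390, 99) [ 0.3888 -0.2334  0.102 ]
(222, 160) [ 0.4231 -0.3792  0.0957]
(402, 160) [ 0.4401 -0.2231  0.0944]
(240, 130) [ 0.3994 -0.3837  0.0007]
(392, 130) [ 0.4137 -0.2306  0.0937]
```

```bash
python3 -m pendant '[{"xyz":[0,-0.06,0],"turn":[0,0,0],"fingers":0.45},{"xyz":[0,-0.12,0],"turn":[0,0,0],"fingers":0.45},{"xyz":[0,-0.18,0],"turn":[0,0,0],"fingers":0.45},{"xyz":[0,-0.2,0],"turn":[0,0,0],"fingers":0.45},{"xyz":[0,-0.2,0],"turn":[0,0,0],"fingers":0.45}]'>/dev/null;python3 -c "
from h import *
where();go2(.583,.25,.25,84.8,0);im,d,m=snap('top','t7');cv2.imwrite('pics/t7c.png',cv2.resize(im[140:290,160:450,::-1],None,fx=2.7,fy=2.7,interpolation=cv2.INTER_CUBIC))"
```

```text
t 14.6 grasp [ 0.4724 -0.3073  0.2488] psi 83.8 tilt [ 0.005 -0.004 -1.   ] F [ 0.7  0.2 -0.2] gap 0.553 j [ 0.44  0.39  0.05  1.97 -0.02  0.78  1.96]
xyz [0.5654, -0.0027, -0.051] turn [0.32, -0.98, -0.19] rows>=9.1
```

View pics/t7c.png

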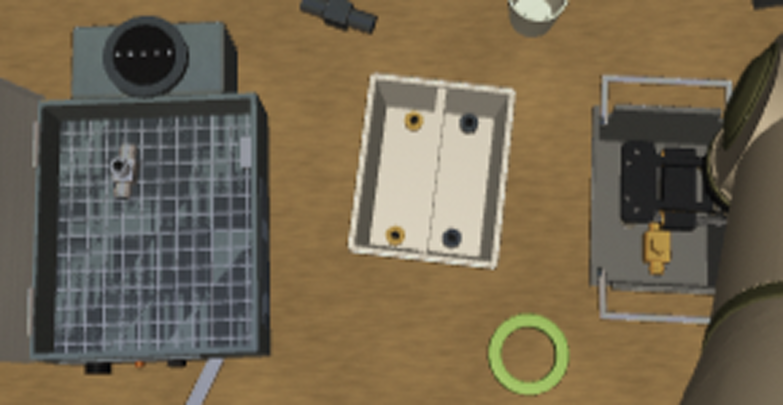

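```bash
python3 -m pendant '[{"xyz":[0.565,-0.003,-0.051],"turn":[0.3,-1,-0.2],"fingers":0.52},{"xyz":[0.565,-0.003,-0.051],"turn":[0.3,-1,-0.2],"fingers":0.52},{"xyz":[0.565,-0.003,-0.051],"turn":[0.3,-1,-0.2],"fingers":0.52},{"xyz":[0.565,-0.003,-0.051],"turn":[0.3,-1,-0.2],"fingers":0.52},{"xyz":[0.565,-0.003,-0.051],"turn":[0.3,-1,-0.2],"fingers":0.52},{"xyz":[0.565,-0.003,-0.051],"turn":[0.3,-1,-0.2],"fingers":0.52},{"xyz":[0.565,-0.003,-0.051],"turn":[0.3,-1,-0.2],"fingers":0.52},{"xyz":[0.565,-0.003,-0.051],"turn":[0.3,-1,-0.2],"fingers":0.52}]'>/dev/null;python3 -c "
from h import *
where();go2(.583,.288,.2,84.8,8)"
```

```text
t 15.65 grasp [0.5687 0.1857 0.2466] psi 84.8 tilt [-0.006  0.001 -1.   ] F [ 1.  -0.2 -0. ] gap 0.48 j [-0.39  0.44 -0.03  1.88  0.01  0.82  1.06]
xyz [0.0799, 0.0482, -0.0043] turn [-0.35, 0.01, -7.96] rows>=1.5
```

```bash
python3 -m pendant '[{"xyz":[0.080,0.02,-0.004],"turn":[-0.35,0,-8],"fingers":0.52},{"xyz":[0.080,0.048,-0.004],"turn":[-0.35,0,-8],"fingers":0.52},{"xyz":[0.080,0.048,-0.004],"turn":[-0.35,0,-8],"fingers":0.52},{"xyz":[0.080,0.048,-0.004],"turn":[-0.35,0,-8],"fingers":0.52}]'>/dev/null;python3 - <<'E'
from h import *
where()
im,d,m=snap('wrist','w8');K,V=np.array(m['intrinsics']),np.array(m['view']);P=cloud(d,K,V);z=P[:,:,2]
mk=((z>.056)&(z<.1)&(P[:,:,0]>.53)&(P[:,:,0]<.63)&(P[:,:,1]>.25)&(P[:,:,1]<.33)).astype(np.uint8)
n,l,s,c=cv2.connectedComponentsWithStats(mk);i=1+s[1:,4].argmax();q=P[l==i]
print(s[i],cv2.minAreaRect(q[:,:2].astype(np.float32)))
go2(.583,.288,.073,84.8,8)
E
```

```text
t 16.15 grasp [0.5833 0.285  0.2018] psi 84.8 tilt [ 0.014  0.139 -0.99 ] F [ 0.4 -1.1 -0. ] gap 0.478 j [-0.41  0.53 -0.11  1.87 -0.1   0.68  1.05]
[ 288  164   24   59 1197] ((0.5832553505897522, 0.2881348729133606), (0.023659363389015198, 0.06086311489343643), 83.92375946044922)
xyz [-0.015, 0.1287, 0.0009] turn [0.15, -0.07, 0.06] rows>=2.1
```

View pics/w8.png

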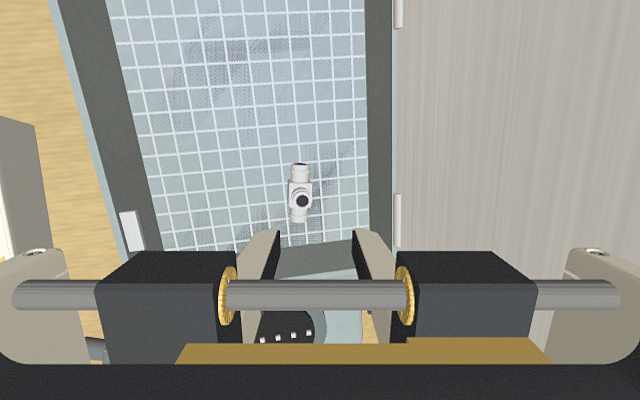

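```bash
python3 -m pendant '[{"xyz":[-0.006,0.05,0],"turn":[0,0,0],"fingers":0.52},{"xyz":[-0.012,0.1,0.001],"turn":[0,0,0],"fingers":0.52},{"xyz":[-0.015,0.129,0.001],"turn":[0,0,0],"fingers":0.52},{"xyz":[-0.015,0.129,0.001],"turn":[0,0,0],"fingers":0.52},{"xyz":[-0.015,0.129,0.001],"turn":[0,0,0],"fingers":1},{"xyz":[-0.015,0.129,0.001],"turn":[0,0,0],"fingers":1},{"xyz":[-0.015,0.129,0.001],"turn":[0,0,0],"fingers":1},{"xyz":[-0.015,0.129,0.001],"turn":[0,0,0],"fingers":1}]' 40;python3 -c "
from h import *
where()"
```

```text
time: 17.2
tcp_pos: [0.5809, 0.2663, 0.2396]
tool_rot: [[0.089, 0.017, -0.996], [0.986, 0.141, 0.091], [0.142, -0.99, -0.004]]
wrist_force: [-0.5, -1.4, 8.3]
finger_gap: 0.262
t 17.2 grasp [0.5838 0.2898 0.074 ] psi 84.8 tilt [ 0.017  0.141 -0.99 ] F [-0.5 -1.4  8.3] gap 0.262 j [-0.41  0.7  -0.12  1.94 -0.1   0.42  1.07]
```

```bash
python3 -m pendant '[{"xyz":[0,-0.01,0],"turn":[0,0,0],"fingers":1},{"xyz":[0,-0.04,0],"turn":[0,0,0],"fingers":1},{"xyz":[0,-0.09,0],"turn":[0,0,0],"fingers":1},{"xyz":[0,-0.14,0],"turn":[0,0,8],"fingers":1},{"xyz":[0,-0.19,0],"turn":[0,0,8],"fingers":1},{"xyz":[0,-0.19,0],"turn":[0,0,8],"fingers":1}]'>/dev/null; python3 -c "
from h import *
where();snap('wrist','w9')
# tote local (+42,0)
a=np.radians(-6.2);t=np.array([.5117,-.3107])+np.array([[np.cos(a),-np.sin(a)],[np.sin(a),np.cos(a)]])@[.042,0];print(t);go(t[0],t[1],.25,83.8)
"
```

```text
t 17.95 grasp [0.5794 0.2406 0.2636] psi 84.8 tilt [ 0.009  0.005 -1.   ] F [ 0.3 -0.3 -2.5] gap 0.266 j [-0.49  0.45  0.    1.81 -0.    0.87  1.  ]
[ 0.55345434 -0.31523597]
xyz [-0.5549, 0.0089, -0.0264] turn [0.31, 1.0, 0.24] rows>=8.9
```

View pics/w9.png

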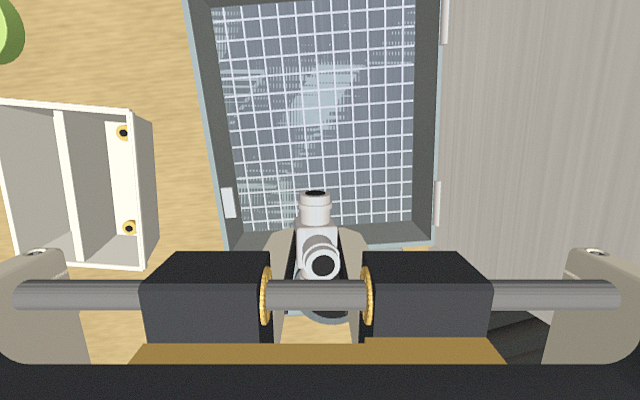

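Tee held, dryer empty. Carry to the tote.

```bash
python3 -m pendant '[{"xyz":[-0.555,0.009,-0.026],"turn":[0.3,1,0.2],"fingers":1},{"xyz":[-0.555,0.009,-0.026],"turn":[0.3,1,0.2],"fingers":1},{"xyz":[-0.555,0.009,-0.026],"turn":[0.3,1,0.2],"fingers":1},{"xyz":[-0.555,0.009,-0.026],"turn":[0.3,1,0.2],"fingers":1},{"xyz":[-0.555,0.009,-0.026],"turn":[0.3,1,0.2],"fingers":1},{"xyz":[-0.555,0.009,-0.026],"turn":[0.3,1,0.2],"fingers":1},{"xyz":[-0.555,0.009,-0.026],"turn":[0.3,1,0.2],"fingers":1},{"xyz":[-0.555,0.009,-0.026],"turn":[0.3,1,0.2],"fingers":1}]'>/dev/null; python3 -c "
from h import *
where();go(.5535,-.315,.2,83.8)
im,d,m=snap('top','t10');K,V=np.array(m['intrinsics']),np.array(m['view']);P=cloud(d,K,V);z=P[:,:,2];v,u=np.mgrid[:400,:640]
m=(u>370)&(u<445)&(v>180)&(v<275)&(z>.06)&(z<.11);print(cv2.minAreaRect(P[m][:,:2].astype(np.float32)))"
```

```text
t 19.0 grasp [ 0.5541 -0.2614  0.2483] psi 83.8 tilt [-0.005  0.    -1.   ] F [ 1.1  0.  -1. ] gap 0.263 j [ 0.3   0.45  0.06  1.85 -0.03  0.84  1.85]
xyz [-0.0535, 0.0483, -0.0045] turn [-0.3, 0.02, -0.03] rows>=1.2
((0.5136242508888245, -0.23621784150600433), (0.027207689359784126, 0.19190853834152222), 79.72015380859375)
```

View pics/t10.png

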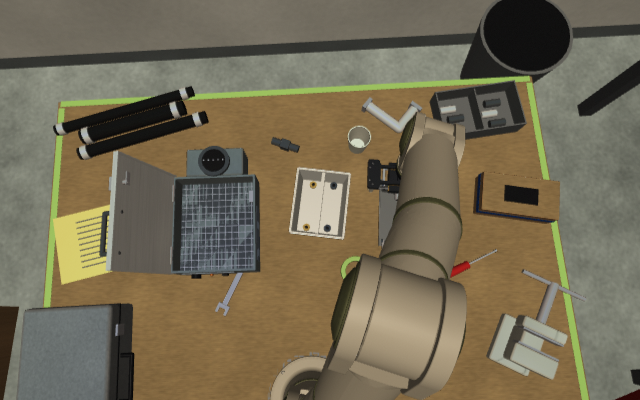

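```bash
python3 -m pendant '[{"xyz":[-0.0535,0.04,-0.0045],"turn":[-0.3,0,0],"fingers":1},{"xyz":[-0.0535,0.048,-0.0045],"turn":[-0.3,0,0],"fingers":1},{"xyz":[-0.0535,0.048,-0.0045],"turn":[-0.3,0,0],"fingers":1}]'>/dev/null; python3 -c "
from h import *
where();go(.5535,-.315,.048,83.8)
snap('wrist','w10')"
```

```text
t 19.43 grasp [ 0.5536 -0.3128  0.1998] psi 83.8 tilt [-0.001  0.    -1.   ] F [-0.2  0.6 -0.7] gap 0.264 j [ 0.39  0.53  0.06  1.85 -0.04  0.76  1.93]
xyz [-0.0022, 0.1518, -0.0002] turn [-0.08, -0.03, 0.01] rows>=2.4
```

View pics/w10.png

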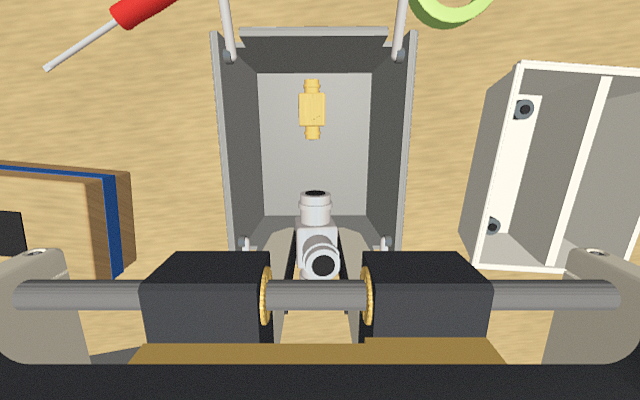

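```bash
python3 -m pendant '[{"xyz":[-0.002,0.06,0.005],"turn":[0,0,0],"fingers":1},{"xyz":[-0.002,0.12,0.005],"turn":[0,0,0],"fingers":1},{"xyz":[-0.002,0.153,0.005],"turn":[0,0,0],"fingers":1},{"xyz":[-0.002,0.153,0.005],"turn":[0,0,0],"fingers":1},{"xyz":[-0.002,0.153,0.005],"turn":[0,0,0],"fingers":0.5},{"xyz":[-0.002,0.153,0.005],"turn":[0,0,0],"fingers":0.5},{"xyz":[-0.002,0.08,0.005],"turn":[0,0,0],"fingers":0.5},{"xyz":[-0.002,0.02,0.005],"turn":[0,0,0],"fingers":0.5}]'>/dev/null; python3 -m pendant '[{"xyz":[0,-0.06,0.06],"turn":[0,0,0],"fingers":0.5},{"xyz":[0,-0.08,0.12],"turn":[0,0,0],"fingers":0.5},{"xyz":[0,-0.08,0.12],"turn":[0,0,0],"fingers":0.5}]' >/dev/null; python3 -c "
from h import *
where()
snap('wrist','w11')"
```

```text
t 20.85 grasp [ 0.4275 -0.3024  0.2568] psi 83.7 tilt [ 0.005 -0.004 -1.   ] F [ 0.4 -0.2  0.2] gap 0.503 j [ 0.46  0.33  0.07  2.04 -0.03  0.76  2.  ]
```

View pics/w11.png

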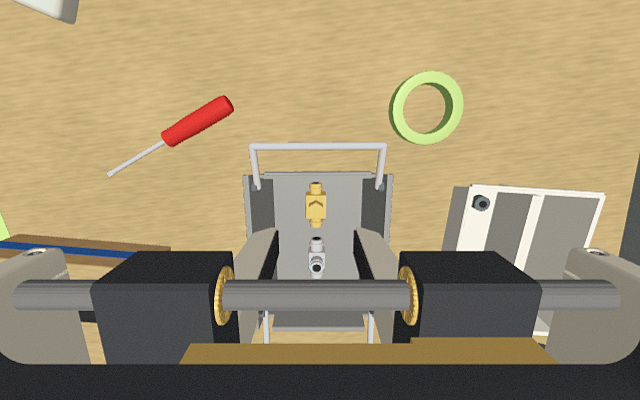

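Run:
```python
from h import *
im,d,K,V=load('w11');P=cloud(d,K,V)
pts=[]
for u in range(262,376,8):
    col=P[140:154,u]; k=col[:,2].argmax(); pts.append(col[k])
pts=np.array(pts);print(pts.round(4)[::3]);print(pts.mean(0)); print(np.degrees(np.arctan2(*np.polyfit(pts[:,1],pts[:,0],1)[:1],1)))
for (u,v) in [(262,320),(266,330),(371,320),(246,200),(390,200)]: print(u,v,P[v,u].round(4))
im,d,K,V=load('t7');P=cloud(d,K,V);z=P[:,:,2];v,u=np.mgrid[:400,:640]
m=(u>380)&(u<432)&(v>160)&(v<178)&(z>.06)&(z<.13);print(cv2.minAreaRect(P[m][:,:2].astype(np.float32)),z[m].max(),P[m].mean(0))
go(.382,-.2957,.2,-6.2)
```

```text
[[ 0.377  -0.3528  0.1027]
 [ 0.3766 -0.3274  0.1039]
 [ 0.3813 -0.3031  0.1038]
 [ 0.3841 -0.2784  0.1035]
 [ 0.3858 -0.2537  0.1032]]
[ 0.38169225 -0.29479812  0.10322131]
5.769542854473596
262 320 [ 0.601  -0.393   0.0804]
266 330 [ 0.6102 -0.3876  0.089 ]
371 320 [ 0.6112 -0.2505  0.0868]
246 200 [ 0.4325 -0.3813  0.0949]
390 200 [ 0.45   -0.2212  0.0947]
((0.6333956122398376, -0.322537362575531), (0.14477209746837616, 0.029649894684553146), 86.65889739990234) 0.10006073216974859 [ 0.63954268 -0.31943637  0.09091956]
xyz [0.0015, 0.0567, 0.0445] turn [0.37, 89.86, 0.08] rows>=8.4
```

```bash
python3 -m pendant '[{"xyz":[0.0015,0.03,0.0445],"turn":[0.4,90,0],"fingers":0.77},{"xyz":[0.0015,0.03,0.0445],"turn":[0.4,90,0],"fingers":0.77},{"xyz":[0.0015,0.03,0.0445],"turn":[0.4,90,0],"fingers":0.77},{"xyz":[0.0015,0.03,0.0445],"turn":[0.4,90,0],"fingers":0.77},{"xyz":[0.0015,0.03,0.0445],"turn":[0.4,90,0],"fingers":0.77},{"xyz":[0.0015,0.03,0.0445],"turn":[0.4,90,0],"fingers":0.77},{"xyz":[0.0015,0.05,0.0445],"turn":[0.4,90,0],"fingers":0.77},{"xyz":[0.0015,0.05,0.0445],"turn":[0.4,90,0],"fingers":0.77}]'>/dev/null; python3 -m pendant '[{"xyz":[0,0,0],"turn":[0,0,0],"fingers":0.77},{"xyz":[0,0,0],"turn":[0,0,0],"fingers":0.77}]'; python3 -c "
from h import *
where();go(.382,-.295,.105,-6.2)
snap('wrist','w12')"
```

```text
time: 22.15
tcp_pos: [0.3864, -0.2955, 0.3708]
tool_rot: [[0.999, -0.002, 0.032], [-0.032, 0.002, 0.999], [-0.002, -1.0, 0.002]]
wrist_force: [0.4, 0.1, 0.1]
finger_gap: 0.228
t 22.15 grasp [ 0.3861 -0.2952  0.2035] psi -1.9 tilt [-0.002  0.002 -1.   ] F [0.4 0.1 0.1] gap 0.228 j [ 0.2   0.4   0.46  2.19 -0.3   0.62  0.84]
xyz [-0.0042, 0.0985, 0.0002] turn [-0.13, 4.35, -0.1] rows>=1.6
```

View pics/w12.png

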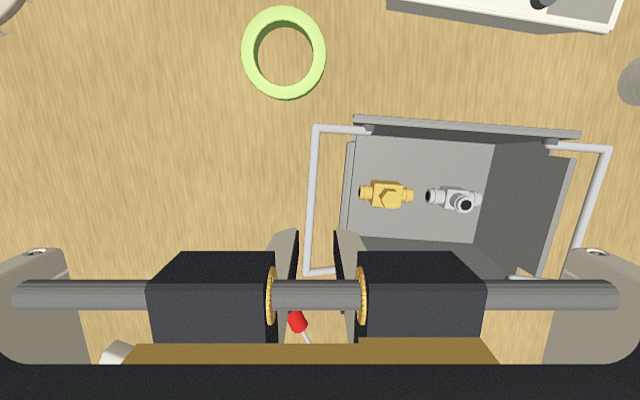

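```bash
python3 -m pendant '[{"xyz":[-0.004,0,0],"turn":[0,4.3,0],"fingers":0.77},{"xyz":[-0.004,0.05,0],"turn":[0,4.3,0],"fingers":0.77},{"xyz":[-0.004,0.08,0],"turn":[0,4.3,0],"fingers":0.77},{"xyz":[-0.004,0.0985,0],"turn":[0,4.3,0],"fingers":0.77},{"xyz":[-0.004,0.0985,0],"turn":[0,4.3,0],"fingers":0.77}]'>/dev/null; python3 -c "
from h import *
where();go(.382,-.295,.105,-6.2)
snap('wrist','w13')"
```

```text
t 22.82 grasp [ 0.3808 -0.2947  0.1041] psi -6.4 tilt [-0.003  0.004 -1.   ] F [-0.9 -0.1  1.2] gap 0.228 j [ 0.32  0.56  0.32  2.27 -0.47  0.38  0.92]
xyz [0.0006, -0.0009, 0.0004] turn [-0.21, -0.16, -0.22] rows>=0.0
```

View pics/w13.png

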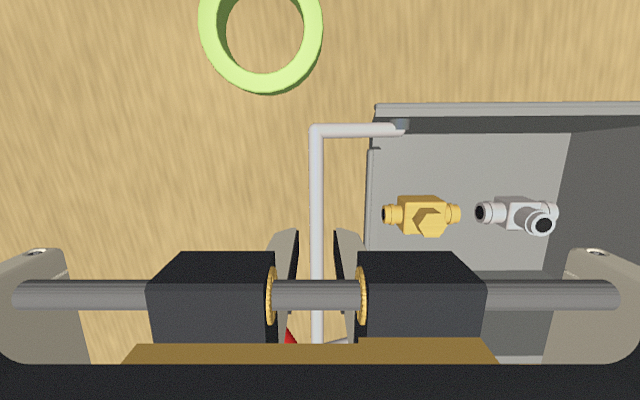

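Bar sits between the fingers (column ~317). Close gently.

```bash
python3 -m pendant '[{"xyz":[0,0,0],"turn":[0,0,0],"fingers":1},{"xyz":[0,0,0],"turn":[0,0,0],"fingers":1},{"xyz":[0,0,0],"turn":[0,0,0],"fingers":1}]' 12; python3 -c "
from h import *
where()
import numpy as np
t0=np.radians(19)
for t in np.radians([19,40,60,80,100,120,140,160,170,180]):
    print(round(np.degrees(t)),'x %.4f up %.4f'%(.05*(np.cos(t0)-np.cos(t)),.05*(np.sin(t)-np.sin(t0))))"
```

```text
time: 23.25
tcp_pos: [0.3815, -0.2952, 0.2728]
tool_rot: [[0.994, -0.001, 0.112], [-0.112, 0.002, 0.994], [-0.002, -1.0, 0.002]]
wrist_force: [-1.7, -1.4, 0.3]
finger_gap: 0.081
t 23.25 grasp [ 0.3812 -0.2948  0.1055] psi -6.4 tilt [-0.001  0.002 -1.   ] F [-1.7 -1.4  0.3] gap 0.081 j [ 0.32  0.55  0.32  2.27 -0.47  0.38  0.92]
19 x 0.0000 up 0.0000
40 x 0.0090 up 0.0159
60 x 0.0223 up 0.0270
80 x 0.0386 up 0.0330
100 x 0.0560 up 0.0330
120 x 0.0723 up 0.0270
140 x 0.0856 up 0.0159
160 x 0.0943 up 0.0008
170 x 0.0965 up -0.0076
180 x 0.0973 up -0.0163
```

```bash
python3 -m pendant '[{"xyz":[0.009,-0.016,0],"turn":[0,0,0],"fingers":1},{"xyz":[0.022,-0.027,0],"turn":[0,0,0],"fingers":1},{"xyz":[0.0386,-0.033,0],"turn":[0,0,0],"fingers":1},{"xyz":[0.056,-0.033,0],"turn":[0,0,0],"fingers":1},{"xyz":[0.056,-0.033,0],"turn":[0,0,0],"fingers":1}]' 12; python3 -c "
from h import *
where()"
```

```text
time: 23.88
tcp_pos: [0.4388, -0.3014, 0.3058]
tool_rot: [[0.994, 0.001, 0.11], [-0.11, 0.002, 0.994], [0.001, -1.0, 0.002]]
wrist_force: [2.4, 1.9, 11.3]
finger_gap: 0.083
t 23.88 grasp [ 0.439  -0.3012  0.1385] psi -6.3 tilt [ 0.001  0.002 -1.   ] F [ 2.4  1.9 11.3] gap 0.083 j [ 0.22  0.55  0.4   2.15 -0.42  0.52  0.83]
```

```bash
python3 -m pendant '[{"xyz":[0.016,0.006,0],"turn":[0,0,0],"fingers":1},{"xyz":[0.0295,0.017,0],"turn":[0,0,0],"fingers":1},{"xyz":[0.038,0.032,0],"turn":[0,0,0],"fingers":1},{"xyz":[0.0405,0.041,0],"turn":[0,0,0],"fingers":1},{"xyz":[0.041,0.05,0],"turn":[0,0,0],"fingers":1},{"xyz":[0.041,0.051,0],"turn":[0,0,0],"fingers":1}]' 12; python3 -c "
from h import *
where()"
```

```text
time: 24.62
tcp_pos: [0.4786, -0.3061, 0.2532]
tool_rot: [[0.994, -0.001, 0.112], [-0.112, 0.002, 0.994], [-0.001, -1.0, 0.002]]
wrist_force: [6.2, 0.1, 1.4]
finger_gap: 0.079
t 24.62 grasp [ 0.4784 -0.3058  0.0859] psi -6.4 tilt [-0.001  0.002 -1.   ] F [6.2 0.1 1.4] gap 0.079 j [ 0.24  0.66  0.34  2.1  -0.48  0.47  0.84]
```

```bash
python3 -m pendant '[{"xyz":[0,0,0],"turn":[0,0,0],"fingers":0.75},{"xyz":[0,0,0],"turn":[0,0,0],"fingers":0.75},{"xyz":[0,-0.05,0],"turn":[0,0,0],"fingers":0.75},{"xyz":[0,-0.12,0],"turn":[0,0,0],"fingers":0.77},{"xyz":[0.04,-0.12,0],"turn":[0,0,0],"fingers":0.77},{"xyz":[0.06,-0.12,0],"turn":[0,0,0],"fingers":0.77}]' >/dev/null; python3 -c "
from h import *
where()
snap('wrist','w14')"
```

```text
t 25.38 grasp [ 0.5388 -0.3125  0.2079] psi -6.4 tilt [ 0.     0.002 -1.   ] F [-0.1 -0.2 -0.2] gap 0.233 j [ 0.11  0.55  0.5   1.89 -0.36  0.79  0.69]
```

View pics/w14.png

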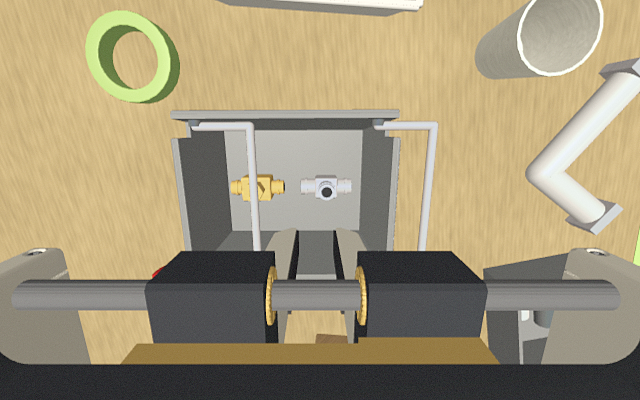

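Run:
```python
from h import *
im,d,K,V=load('w14');P=cloud(d,K,V);z=P[:,:,2]
for v in range(130,250,20):
    for a,b in((235,275),(410,445)):
        row=P[v,a:b]; k=np.argsort(-row[:,2])[:3].mean(0) if 0 else row[np.argsort(-row[:,2])[:3]].mean(0)
        print(v,k.round(4),end=' ')
    print()
for uv in[(176,116),(396,113),(180,180),(396,180),(280,115)]:print(uv,P[uv[1],uv[0]].round(4))
```

```text
130 [ 0.4852 -0.2403  0.0866] 130 [ 0.6526 -0.2589  0.0915] 
150 [ 0.4841 -0.2584  0.0858] 150 [ 0.6511 -0.2767  0.0904] 
170 [ 0.481  -0.2769  0.0864] 170 [ 0.6492 -0.2949  0.0911] 
190 [ 0.4802 -0.2961  0.0873] 190 [ 0.6453 -0.3137  0.091 ] 
210 [ 0.4774 -0.3161  0.087 ] 210 [ 0.6439 -0.3334  0.0909] 
230 [ 0.4755 -0.3369  0.0868] 230 [ 0.6098 -0.3159  0.1793] 
(176, 116) [ 0.4269 -0.2217  0.0953]
(396, 113) [ 0.6176 -0.2405  0.0947]
(180, 180) [ 0.4171 -0.2777  0.0951]
(396, 180) [ 0.6155 -0.3     0.094 ]
(280, 115) [ 0.5172 -0.2309  0.0961]
```

```bash
python3 -c "
from h import *
go(.6445,-.3255,.095,-6.2)"
python3 -m pendant '[{"xyz":[0.06,0,0],"turn":[0,0,0],"fingers":0.77},{"xyz":[0.1065,0,-0.001],"turn":[0,0,0],"fingers":0.77},{"xyz":[0.1065,0,-0.001],"turn":[0,0,0],"fingers":0.77},{"xyz":[0.1065,0.055,-0.001],"turn":[0,0,0],"fingers":0.77},{"xyz":[0.1065,0.09,-0.001],"turn":[0,0,0],"fingers":0.77},{"xyz":[0.1065,0.09,-0.001],"turn":[0,0,0],"fingers":0.77}]' >/dev/null; python3 -c "
from h import *
where();go(.6445,-.3255,.095,-6.2)
snap('wrist','w15')"
```

```text
xyz [0.1046, 0.1119, -0.0017] turn [-0.13, -0.11, -0.01] rows>=2.5
t 26.18 grasp [ 0.6396 -0.3246  0.1135] psi -6.5 tilt [-0.008  0.005 -1.   ] F [ 0.4 -0.8 -0.5] gap 0.234 j [ 0.13  0.77  0.44  1.72 -0.44  0.76  0.67]
xyz [0.0037, 0.0185, 0.0003] turn [-0.25, -0.31, -0.5] rows>=0.3
```

View pics/w15.png

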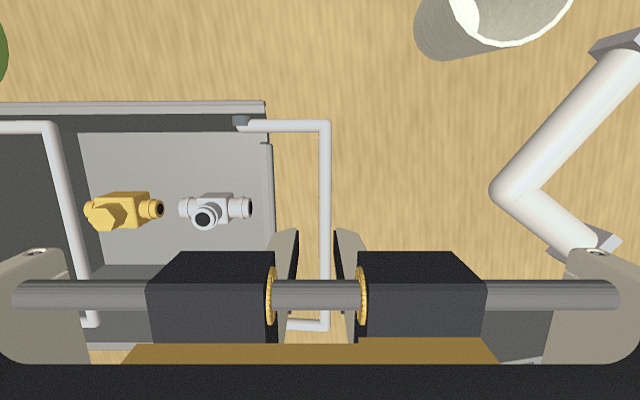

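```bash
python3 -m pendant '[{"xyz":[0.004,0.0185,0],"turn":[0,-0.3,-0.5],"fingers":0.77},{"xyz":[0.004,0.0185,0],"turn":[0,-0.3,-0.5],"fingers":0.77},{"xyz":[0.004,0.0185,0],"turn":[0,-0.3,-0.5],"fingers":1},{"xyz":[0.004,0.0185,0],"turn":[0,-0.3,-0.5],"fingers":1},{"xyz":[0.004,0.0185,0],"turn":[0,-0.3,-0.5],"fingers":1}]' 12 ; python3 -m pendant '[{"xyz":[-0.005,-0.0167,0],"turn":[0,0,0],"fingers":1},{"xyz":[-0.015,-0.0308,0],"turn":[0,0,0],"fingers":1},{"xyz":[-0.0294,-0.0405,0],"turn":[0,0,0],"fingers":1},{"xyz":[-0.0462,-0.0447,0],"turn":[0,0,0],"fingers":1},{"xyz":[-0.0635,-0.0428,0],"turn":[0,0,0],"fingers":1},{"xyz":[-0.0635,-0.0428,0],"turn":[0,0,0],"fingers":1}]' 12; python3 -c "
from h import *
where()"
```

```text
time: 26.85
tcp_pos: [0.6462, -0.3262, 0.2651]
tool_rot: [[0.994, 0.005, 0.107], [-0.107, 0.002, 0.994], [0.004, -1.0, 0.003]]
wrist_force: [-4.8, 0.5, -0.7]
finger_gap: 0.08
time: 27.6
tcp_pos: [0.5823, -0.3195, 0.3102]
tool_rot: [[0.994, 0.009, 0.108], [-0.108, 0.002, 0.994], [0.008, -1.0, 0.003]]
wrist_force: [-4.6, 3.4, 14.2]
finger_gap: 0.081
t 27.6 grasp [ 0.5837 -0.3191  0.1429] psi -6.2 tilt [ 0.009  0.002 -1.   ] F [-4.6  3.4 14.2] gap 0.081 j [ 0.14  0.67  0.44  1.85 -0.43  0.71  0.72]
```

```bash
python3 -m pendant '[{"xyz":[-0.0156,0.0076,0],"turn":[0,0,0],"fingers":1},{"xyz":[-0.0277,0.02,0],"turn":[0,0,0],"fingers":1},{"xyz":[-0.0347,0.036,0],"turn":[0,0,0],"fingers":1},{"xyz":[-0.036,0.045,0],"turn":[0,0,0],"fingers":1},{"xyz":[-0.0362,0.053,0],"turn":[0,0,0],"fingers":1},{"xyz":[-0.0362,0.055,0],"turn":[0,0,0],"fingers":1}]' 12; python3 -c "
from h import *
where()"
```

```text
time: 28.35
tcp_pos: [0.5467, -0.3162, 0.2534]
tool_rot: [[0.994, 0.005, 0.108], [-0.108, 0.002, 0.994], [0.005, -1.0, 0.003]]
wrist_force: [-9.7, 1.5, 17.8]
finger_gap: 0.083
t 28.35 grasp [ 0.5475 -0.3158  0.0861] psi -6.2 tilt [ 0.005  0.002 -1.   ] F [-9.7  1.5 17.8] gap 0.083 j [ 0.19  0.71  0.38  1.95 -0.47  0.56  0.79]
```

```bash
python3 -m pendant '[{"xyz":[0,0,0],"turn":[0,0,0],"fingers":0.75},{"xyz":[0,0,0],"turn":[0,0,0],"fingers":0.75},{"xyz":[0,-0.06,0],"turn":[0,0,0],"fingers":0.75},{"xyz":[0,-0.12,0],"turn":[0,0,0],"fingers":0.7},{"xyz":[0,-0.17,0.0],"turn":[0,0,0],"fingers":0.5},{"xyz":[0,-0.17,0.06],"turn":[0,0,0],"fingers":0.5},{"xyz":[0,-0.17,0.12],"turn":[0,0,0],"fingers":0.5},{"xyz":[0,-0.17,0.12],"turn":[0,0,0],"fingers":0.5}]' >/dev/null; python3 -c "
from h import *
where();go(.562,-.0584,.25,80)
snap('wrist','w16')"
```

```text
t 29.35 grasp [ 0.5626 -0.1902  0.2552] psi -5.7 tilt [ 0.007  0.004 -1.   ] F [-0.3 -0.2  0.4] gap 0.502 j [-0.14  0.46  0.54  1.92 -0.32  0.84  0.47]
xyz [-0.0125, 0.0058, 0.132] turn [0.05, -85.65, 0.53] rows>=8.0
```

View pics/w16.png

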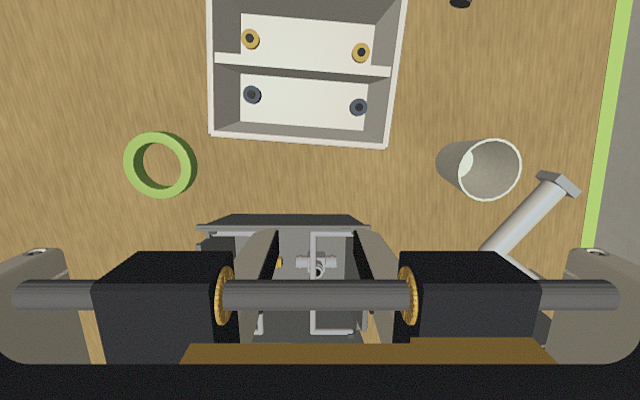

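```bash
python3 -m pendant '[{"xyz":[-0.0125,0,0.132],"turn":[0,-85.7,0.5],"fingers":0.5},{"xyz":[-0.0125,0,0.132],"turn":[0,-85.7,0.5],"fingers":0.5},{"xyz":[-0.0125,0,0.132],"turn":[0,-85.7,0.5],"fingers":0.5},{"xyz":[-0.0125,0,0.132],"turn":[0,-85.7,0.5],"fingers":0.5},{"xyz":[-0.0125,0,0.132],"turn":[0,-85.7,0.5],"fingers":0.5},{"xyz":[-0.0125,0,0.132],"turn":[0,-85.7,0.5],"fingers":0.5},{"xyz":[-0.0125,0,0.132],"turn":[0,-85.7,0.5],"fingers":0.5},{"xyz":[-0.0125,0,0.132],"turn":[0,-85.7,0.5],"fingers":0.5}]'>/dev/null;  python3 -m pendant '[{"xyz":[0,0,0],"turn":[0,0,0],"fingers":0.5},{"xyz":[0,0,0],"turn":[0,0,0],"fingers":0.5}]' >/dev/null; python3 -c "
from h import *
where();go(.562,-.0584,.25,80)
snap('wrist','w17');snap('top','t17')"
```

```text
t 30.65 grasp [ 0.5617 -0.0654  0.2555] psi 79.3 tilt [ 0.    -0.003 -1.   ] F [-1.1 -0.2  0.1] gap 0.5 j [-0.09  0.39  0.14  1.96 -0.07  0.8   1.47]
xyz [0.0064, 0.0055, 0.0008] turn [0.06, -0.75, -0.17] rows>=0.1
```

View pics/w17.png

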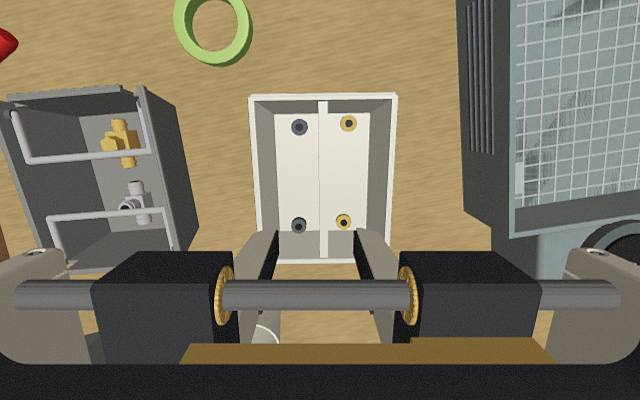

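View pics/t17.png

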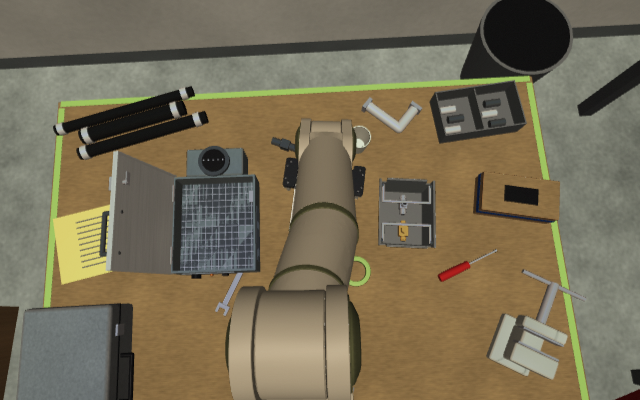

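Run:
```python
from h import *
im,d,K,V=load('w17');P=cloud(d,K,V);z=P[:,:,2];v,u=np.mgrid[:400,:640]
m=(z>.063)&(z<.078)&(u>240)&(u<405)&(v>85)&(v<225)
q=P[m].astype(np.float32);print('tray',len(q),np.median(q[:,2]))
# partition: points around col 320
m2=(z>.063)&(z<.078)&(u>305)&(u<340)&(v>110)&(v<235);q2=P[m2];l=np.polyfit(q2[:,0],q2[:,1],1);print('part',len(q2),q2.min(0),q2.max(0),'ang',np.degrees(np.arctan(l[0])),'y at .562',np.polyval(l,.562),np.std(q2[:,1]-np.polyval(l,q2[:,0])))
def line(mm,ax):
    q=P[mm]; 
    return len(q),q.mean(0).round(4)
# rim corners by rays at z=.07
for uv in[(249,95),(397,95),(258,262),(386,265),(320,95),(323,262)]:print(uv,ray(*uv,.07,K,V).round(4))
im,d,K,V=load('t17');P=cloud(d,K,V);z=P[:,:,2]
m=(z>.088)&(z<.104)&(u>372)&(u<442)&(v>172)&(v<255);q=P[m].astype(np.float32);r=cv2.minAreaRect(q[:,:2]);print('tote',len(q),r)
cv2.imwrite('pics/t17c.png',cv2.resize(im[165:260,365:450,::-1],None,fx=6,fy=6,interpolation=cv2.INTER_CUBIC))
m=(z>.076)&(z<.0895)&(u>380)&(u<436)&(v>180)&(v<248);q=P[m];print('bars',len(q))
go(.562,-.058,.055,80)
```

```text
tray 4380 0.07005997
part 1080 [ 0.48041067 -0.07178173  0.06483889] [ 0.62599653 -0.03860416  0.07265948] ang -9.789124441924033 y at .562 -0.05654656515355653 0.0030001296021533504
(249, 95) [ 0.4498 -0.1184  0.07  ]
(397, 95) [0.48   0.0407 0.07  ]
(258, 262) [ 0.6475 -0.1566  0.07  ]
(386, 265) [0.6819 0.0035 0.07  ]
(320, 95) [ 0.4643 -0.042   0.07  ]
(323, 262) [ 0.6629 -0.075   0.07  ]Traceback (most recent call last):
  File "<stdin>", line 13, in <module>
cv2.error: OpenCV(4.12.0) /io/opencv/modules/imgproc/src/convhull.cpp:143: error: (-215:Assertion failed) total >= 0 && (depth == CV_32F || depth == CV_32S) in function 'convexHull'
```

Run:
```python
from h import *
v,u=np.mgrid[:400,:640]
im,d,K,V=load('t17');P=cloud(d,K,V);z=P[:,:,2]
m=(z>.088)&(z<.104)&(u>372)&(u<442)&(v>172)&(v<255);r=cv2.minAreaRect(P[m][:,:2].astype(np.float32));print('tote',m.sum(),r)
cv2.imwrite('pics/t17c.png',cv2.resize(im[165:260,365:450,::-1],None,fx=6,fy=6,interpolation=cv2.INTER_CUBIC))
go(.5645,-.057,.055,80)
```

```text
tote 783 ((0.5124629735946655, -0.3109261989593506), (0.16723166406154633, 0.20781008899211884), 83.8240966796875)
xyz [0.0083, 0.2005, -0.0014] turn [0.05, -0.62, -0.17] rows>=3.2
```

View pics/t17c.png

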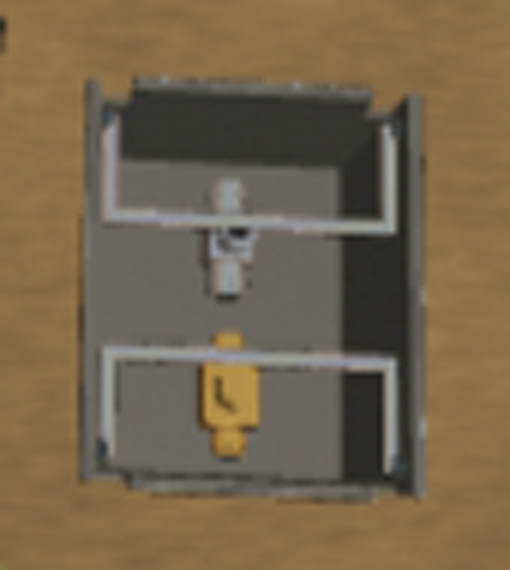

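```bash
python3 -m pendant '[{"xyz":[0.008,0.05,-0.0015],"turn":[0,-0.6,0],"fingers":0.5},{"xyz":[0.008,0.11,-0.0015],"turn":[0,-0.6,0],"fingers":0.5},{"xyz":[0.008,0.17,-0.0015],"turn":[0,-0.6,0],"fingers":0.5},{"xyz":[0.008,0.203,-0.0015],"turn":[0,-0.6,0],"fingers":0.5},{"xyz":[0.008,0.203,-0.0015],"turn":[0,-0.6,0],"fingers":0.5},{"xyz":[0.008,0.203,-0.0015],"turn":[0,-0.6,0],"fingers":1},{"xyz":[0.008,0.203,-0.0015],"turn":[0,-0.6,0],"fingers":1},{"xyz":[0.008,0.203,-0.0015],"turn":[0,-0.6,0],"fingers":1}]' 50; python3 -m pendant '[{"xyz":[0,0,0],"turn":[0,0,0],"fingers":1},{"xyz":[0,0,0],"turn":[0,0,0],"fingers":1}]';python3 -c "
from h import *
where()"
```

```text
time: 31.75
tcp_pos: [0.5648, -0.0569, 0.2212]
tool_rot: [[0.171, 0.003, -0.985], [0.985, -0.003, 0.171], [-0.002, -1.0, -0.003]]
wrist_force: [-0.6, -0.8, 0.5]
finger_gap: 0.226
time: 32.0
tcp_pos: [0.5646, -0.0569, 0.2205]
tool_rot: [[0.171, 0.001, -0.985], [0.985, -0.003, 0.171], [-0.003, -1.0, -0.002]]
wrist_force: [-1.5, 0.3, 7.5]
finger_gap: 0.105
t 32.0 grasp [ 0.5649 -0.0573  0.0532] psi 80.1 tilt [ 0.001 -0.003 -1.   ] F [-1.5  0.3  7.5] gap 0.105 j [-0.05  0.68  0.07  2.1  -0.12  0.36  1.51]
```

```bash
python3 -m pendant '[{"xyz":[0,-0.02,0],"turn":[0,0,0],"fingers":1},{"xyz":[0,-0.06,0],"turn":[0,0,0],"fingers":1},{"xyz":[0,-0.11,0],"turn":[0,0,0],"fingers":1},{"xyz":[0,-0.16,0],"turn":[0,0,0],"fingers":1},{"xyz":[0,-0.18,0],"turn":[0,0,0],"fingers":1},{"xyz":[0,-0.18,0],"turn":[0,0,0],"fingers":1}]';python3 -c "
from h import *
where();go(.5125,-.311,.23,83.8);snap('wrist','w18')"
```

```text
time: 32.75
tcp_pos: [0.5643, -0.0563, 0.4008]
tool_rot: [[0.171, 0.002, -0.985], [0.985, -0.003, 0.171], [-0.002, -1.0, -0.003]]
wrist_force: [0.2, -0.9, -6.0]
finger_gap: 0.105
t 32.75 grasp [ 0.5647 -0.0568  0.2335] psi 80.2 tilt [ 0.002 -0.003 -1.   ] F [ 0.2 -0.9 -6. ] gap 0.105 j [-0.1   0.42  0.14  1.98 -0.08  0.75  1.48]
xyz [-0.2597, 0.0041, 0.0075] turn [0.16, -3.63, -0.14] rows>=4.2
```

View pics/w18.png

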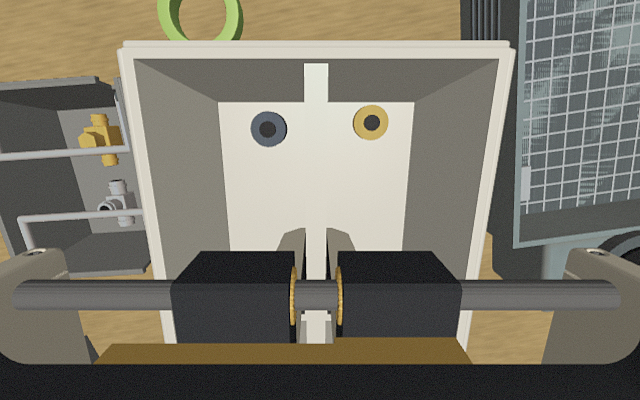

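Run:
```python
from h import *
im,d,K,V=load('w18');P=cloud(d,K,V);v,u=np.mgrid[:400,:640]
s=st();R=np.array(s['tool_rot']);g=np.array(s['tcp_pos'])+R[:,1]*ctrl.pinch_z
L=(P-g)@R  # tool frame: x jaw, y down, z
def rim(a,b,c,e):
    m=(u>=a)&(u<=b)&(v>=c)&(v<=e)&(L[:,:,1]<-.008)&(L[:,:,1]>-.03);return L[m]
for nm,bx in (('far(-x) end',(150,490,40,58)),('left',(120,165,60,240)),('right',(470,515,60,240)),('part',(303,328,62,100))):
    q=rim(*bx);print(nm,len(q),q.mean(0).round(4),'min',q.min(0).round(4),'max',q.max(0).round(4))
    ax=2 if nm!='far(-x) end' else 0
    p=np.polyfit(q[:,ax],q[:,2-ax],1);h=np.polyfit(q[:,ax],q[:,1],1);print('  ang',np.degrees(np.arctan(p[0])).round(2),'tilt',np.degrees(np.arctan(h[0])).round(2))
```

```text
far(-x) end 6114 [ 0.0025 -0.0183  0.0997] min [-0.0687 -0.0207  0.0962] max [ 0.0732 -0.0156  0.1034]
  ang -0.01 tilt -0.01
left 5276 [-0.0763 -0.0159  0.0615] min [-0.0832 -0.0206  0.014 ] max [-0.0631 -0.008   0.0964]
  ang 1.47 tilt 1.33
right 4923 [ 0.0777 -0.0162  0.0632] min [ 0.065  -0.0206  0.0147] max [ 0.0843 -0.008   0.0963]
  ang -1.7 tilt 2.03
part 945 [ 0.0006 -0.018   0.0878] min [-0.005  -0.0206  0.0799] max [ 0.0063 -0.0082  0.096 ]
  ang 0.13 tilt 6.63
```

```bash
python3 -c "
from h import *
go(.516,-.310,.23,83.8)"
python3 -m pendant '[{"xyz":[-0.259,0.004,0.004],"turn":[0.2,-3.6,-0.1],"fingers":1},{"xyz":[-0.259,0.004,0.004],"turn":[0.2,-3.6,-0.1],"fingers":1},{"xyz":[-0.259,0.004,0.004],"turn":[0.2,-3.6,-0.1],"fingers":1},{"xyz":[-0.259,0.004,0.004],"turn":[0.2,-3.6,-0.1],"fingers":1},{"xyz":[-0.259,0.004,0.004],"turn":[0.2,-3.6,-0.1],"fingers":1},{"xyz":[-0.259,0.004,0.004],"turn":[0.2,-3.6,-0.1],"fingers":1},{"xyz":[-0.259,0.004,0.004],"turn":[0.2,-3.6,-0.1],"fingers":1}]';python3 -c "
from h import *
where();go(.516,-.310,.16,83.8);snap('wrist','w19');snap('scene','s19')"
```

```text
xyz [-0.2582, 0.0029, 0.004] turn [0.03, -3.63, -0.16] rows>=4.1
time: 33.67
tcp_pos: [0.5168, -0.3091, 0.3955]
tool_rot: [[0.106, -0.004, -0.994], [0.994, 0.001, 0.106], [0.001, -1.0, 0.004]]
wrist_force: [0.3, 0.6, -4.6]
finger_gap: 0.106
t 33.67 grasp [ 0.516  -0.3089  0.2282] psi 83.9 tilt [-0.004  0.001 -1.   ] F [ 0.3  0.6 -4.6] gap 0.106 j [ 0.35  0.46  0.13  1.9  -0.08  0.78  1.99]
xyz [-0.0011, 0.0682, 0.0004] turn [-0.25, 0.09, 0.03] rows>=1.1
```

View pics/w19.png

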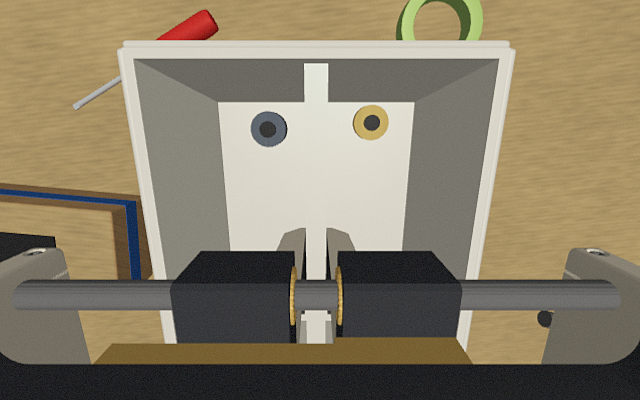

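View pics/s19.png

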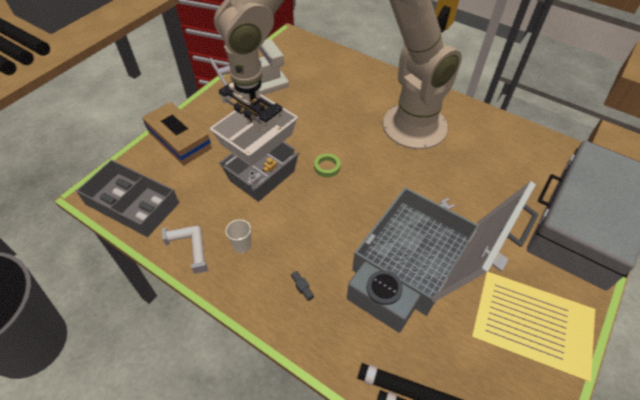

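Run:
```python
from h import *
im,d,K,V=load('s19')
a=np.radians(-6.2);R=np.array([[np.cos(a),-np.sin(a)],[np.sin(a),np.cos(a)]])
big=cv2.resize(im[90:215,190:320,::-1],None,fx=6,fy=4.8,interpolation=cv2.INTER_CUBIC)
for sx,sy in((1,1),(1,-1),(-1,1),(-1,-1)):
  for z,hx,hy,c in((.095,.1,.08,(0,0,255)),(.0,.086,.067,(255,0,0))):
    xy=np.array([.513,-.31])+R@[sx*hx,sy*hy];p=proj([*xy,z],K,V);cv2.circle(big,(int((p[0]-190+.5)*6),int((p[1]-90+.5)*4.8)),4,c,-1)
cv2.imwrite('pics/s19c.png',big)
```

```text
(no output)
```

View pics/s19c.png

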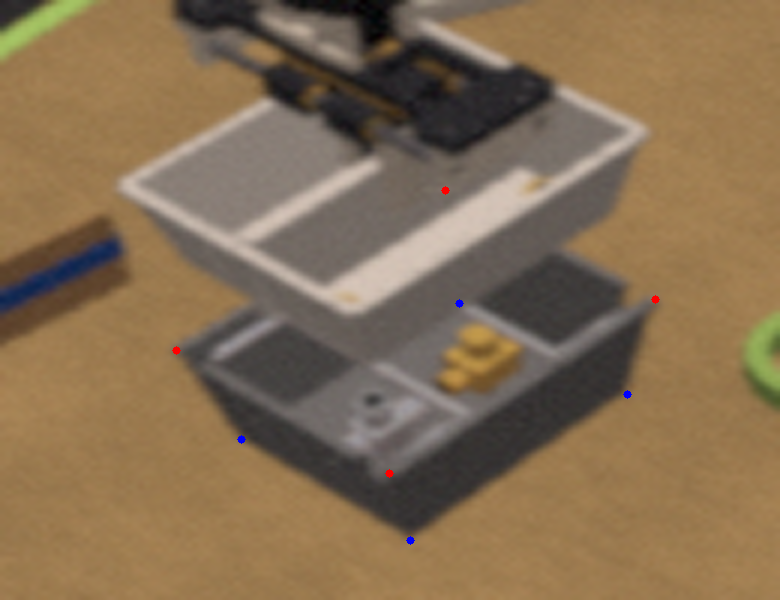

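```bash
python3 -m pendant '[{"xyz":[-0.001,0.04,0],"turn":[-0.2,0,0],"fingers":1},{"xyz":[-0.001,0.07,0],"turn":[-0.2,0,0],"fingers":1},{"xyz":[-0.001,0.08,0],"turn":[-0.2,0,0],"fingers":1},{"xyz":[-0.001,0.08,0],"turn":[-0.2,0,0],"fingers":1}]';python3 -c "
from h import *
where()"; python3 -m pendant '[{"xyz":[0,0.005,0],"turn":[0,0,0],"fingers":1},{"xyz":[0,0.009,0],"turn":[0,0,0],"fingers":1},{"xyz":[0,0.009,0],"turn":[0,0,0],"fingers":1}]';python3 -c "
from h import *
where();snap('scene','s20')
im,d,K,V=load('s20');cv2.imwrite('pics/s20c.png',cv2.resize(im[90:215,190:320,::-1],None,fx=6,fy=4.8,interpolation=cv2.INTER_CUBIC))"
```

```text
time: 34.28
tcp_pos: [0.5163, -0.3113, 0.3164]
tool_rot: [[0.108, -0.0, -0.994], [0.994, -0.001, 0.108], [-0.001, -1.0, -0.0]]
wrist_force: [-0.1, 0.3, -4.5]
finger_gap: 0.104
t 34.27 grasp [ 0.5163 -0.3114  0.1491] psi 83.8 tilt [-0.    -0.001 -1.   ] F [-0.1  0.3 -4.5] gap 0.104 j [ 0.37  0.57  0.11  1.97 -0.1   0.61  2.01]
time: 34.65
tcp_pos: [0.5162, -0.3115, 0.3077]
tool_rot: [[0.108, 0.001, -0.994], [0.994, -0.001, 0.108], [-0.001, -1.0, -0.001]]
wrist_force: [0.8, 2.5, -4.8]
finger_gap: 0.106
t 34.65 grasp [ 0.5164 -0.3116  0.1404] psi 83.8 tilt [ 0.001 -0.001 -1.   ] F [ 0.8  2.5 -4.8] gap 0.106 j [ 0.38  0.58  0.11  1.98 -0.1   0.59  2.01]
```

View pics/s20c.png

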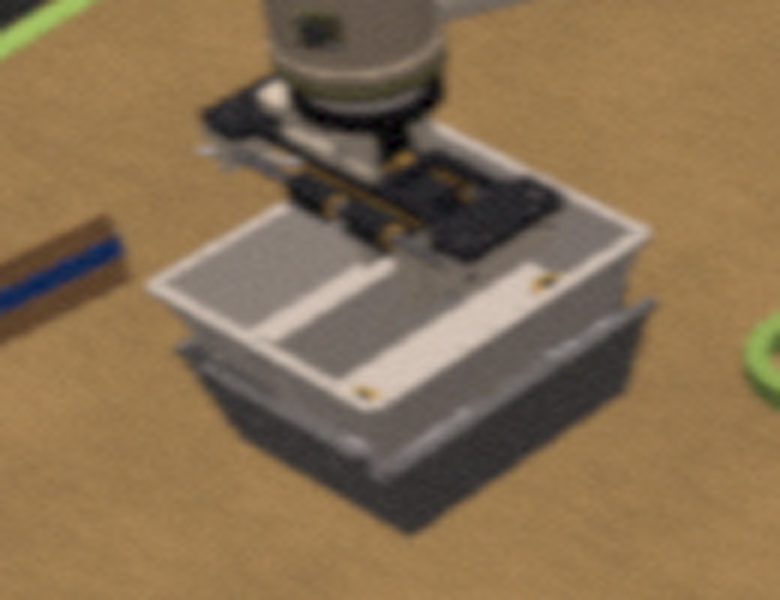

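```bash
python3 -m pendant '[{"xyz":[0,0.002,0],"turn":[0,0,0],"fingers":1},{"xyz":[0,0.0025,0],"turn":[0,0,0],"fingers":1},{"xyz":[0,0.0025,0],"turn":[0,0,0],"fingers":1}]';python3 -c "
from h import *
where()"
```

```text
time: 35.08
tcp_pos: [0.5162, -0.3115, 0.3064]
tool_rot: [[0.108, 0.002, -0.994], [0.994, -0.001, 0.108], [-0.001, -1.0, -0.002]]
wrist_force: [-1.5, 6.0, 10.2]
finger_gap: 0.102
t 35.08 grasp [ 0.5165 -0.3116  0.1391] psi 83.8 tilt [ 0.002 -0.001 -1.   ] F [-1.5  6.  10.2] gap 0.102 j [ 0.38  0.58  0.11  1.98 -0.1   0.59  2.01]
```

Seated at the expected height (0.139) with contact. Release and rise.

```bash
python3 -m pendant '[{"xyz":[0,0,0],"turn":[0,0,0],"fingers":0.7},{"xyz":[0,0,0],"turn":[0,0,0],"fingers":0.6},{"xyz":[0,0,0],"turn":[0,0,0],"fingers":0.6},{"xyz":[0,-0.06,0],"turn":[0,0,0],"fingers":0.6},{"xyz":[0,-0.12,0],"turn":[0,0,0],"fingers":0.6},{"xyz":[0.06,-0.18,0],"turn":[0,0,0],"fingers":0.6},{"xyz":[0.12,-0.22,0],"turn":[0,0,0],"fingers":0.6},{"xyz":[0.18,-0.22,0],"turn":[0,0,0],"fingers":0.6}]'>/dev/null;python3 -c "
from h import *
where();go(.474,.4,.42,89);snap('wrist','w21');snap('top','t21');snap('scene','s21')
im,d,K,V=load('s21');cv2.imwrite('pics/s21c.png',cv2.resize(im[90:215,190:320,::-1],None,fx=6,fy=4.8,interpolation=cv2.INTER_CUBIC))"
```

```text
t 36.08 grasp [ 0.5334 -0.157   0.3547] psi 83.6 tilt [ 0.004 -0.002 -1.   ] F [2.2 0.9 0.4] gap 0.399 j [ 0.09  0.27  0.12  1.85 -0.04  1.01  1.69]
xyz [0.5465, -0.0669, 0.1197] turn [0.26, -5.37, -0.11] rows>=9.0
```

View pics/s21c.png

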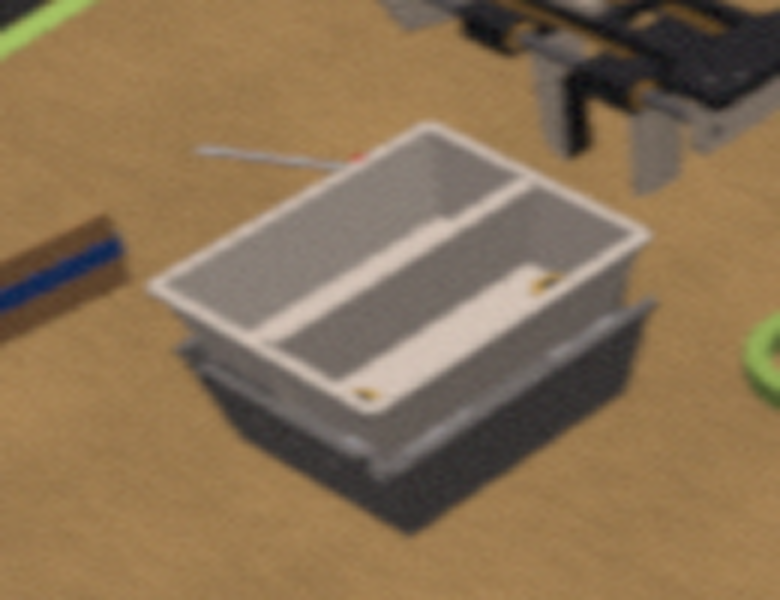

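View pics/t21.png

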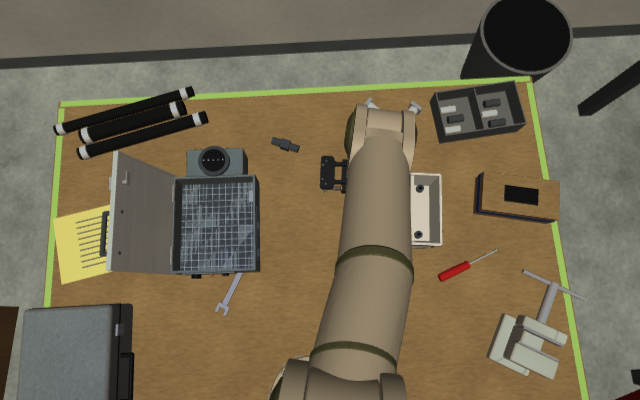

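```bash
python3 -m pendant '[{"xyz":[0.547,-0.085,0.12],"turn":[0.2,-5.4,0],"fingers":0.6},{"xyz":[0.547,-0.085,0.12],"turn":[0.2,-5.4,0],"fingers":0.6},{"xyz":[0.547,-0.085,0.12],"turn":[0.2,-5.4,0],"fingers":0.6},{"xyz":[0.547,-0.085,0.12],"turn":[0.2,-5.4,0],"fingers":0.6},{"xyz":[0.547,-0.085,0.12],"turn":[0.2,-5.4,0],"fingers":0.6},{"xyz":[0.547,-0.085,0.12],"turn":[0.2,-5.4,0],"fingers":0.6},{"xyz":[0.547,-0.085,0.12],"turn":[0.2,-5.4,0],"fingers":0.78},{"xyz":[0.547,-0.085,0.12],"turn":[0.2,-5.4,0],"fingers":0.78}]'>/dev/null;python3 -c "
from h import *
where();go(.47,.4794,.43,89)"
```

```text
t 37.23 grasp [0.4801 0.3348 0.4265] psi 89.0 tilt [-0.003 -0.002 -1.   ] F [0.8 0.1 0.1] gap 0.246 j [-0.6   0.27 -0.14  1.67  0.04  1.21  0.8 ]
xyz [0.1441, -0.0037, 0.013] turn [-0.16, 0.02, -0.1] rows>=2.3
```

```bash
python3 -m pendant '[{"xyz":[0.144,-0.004,0.013],"turn":[0,0,0],"fingers":0.78},{"xyz":[0.144,-0.004,0.013],"turn":[0,0,0],"fingers":0.78},{"xyz":[0.144,-0.004,0.013],"turn":[0,0,0],"fingers":0.78},{"xyz":[0.144,-0.004,0.013],"turn":[0,0,0],"fingers":0.78}]'>/dev/null;python3 -c "
from h import *
where();go(.47,.4794,.294,89);snap('wrist','w22');snap('top','t22')"
```

```text
t 37.73 grasp [0.469  0.4784 0.4292] psi 89.2 tilt [-0.004 -0.003 -1.   ] F [ 0.3 -0.  -0.2] gap 0.218 j [-0.77  0.4  -0.17  1.47  0.07  1.28  0.61]
xyz [0.0009, 0.1352, -0.0009] turn [-0.22, 0.19, -0.15] rows>=2.2
```

View pics/w22.png

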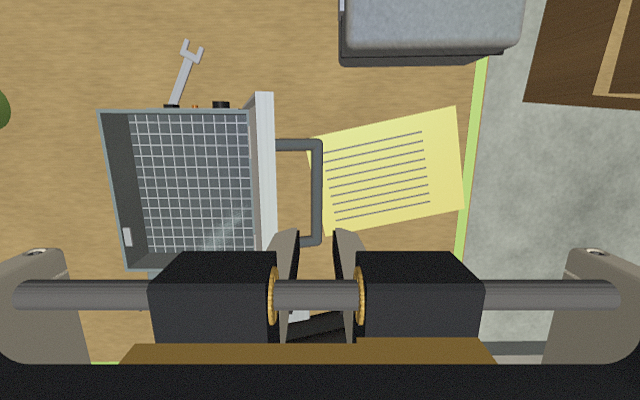

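View pics/t22.png

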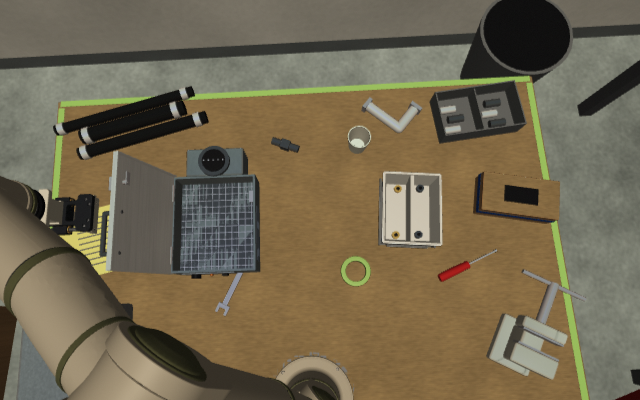

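Run:
```python
from h import *
im,d,K,V=load('w22');P=cloud(d,K,V)
for v in range(142,250,8):
    r=P[v,308:330]; r=r[(r[:,2]>.25)&(r[:,2]<.33)]
    if len(r): print(v,len(r),r.mean(0).round(4),r[:,2].max().round(4),r[:,1].min().round(4),r[:,1].max().round(4))
```

```text
142 15 [0.4152 0.4789 0.3003] 0.3034 0.4723 0.4856
150 15 [0.4228 0.4787 0.2995] 0.3011 0.4721 0.4855
158 12 [0.4305 0.4801 0.299 ] 0.3006 0.4747 0.4854
166 12 [0.4382 0.48   0.2991] 0.3008 0.4746 0.4853
174 12 [0.4461 0.4799 0.2989] 0.3004 0.4744 0.4853
182 12 [0.4541 0.4797 0.2991] 0.3013 0.4743 0.4852
190 12 [0.4623 0.4796 0.2986] 0.3002 0.4741 0.4851
198 12 [0.4703 0.4795 0.2993] 0.3022 0.474 0.4851
206 11 [0.4786 0.4789 0.2994] 0.3013 0.4738 0.484
214 11 [0.4872 0.4788 0.2989] 0.3002 0.4737 0.4839
222 11 [0.4957 0.4787 0.2994] 0.3005 0.4735 0.4838
230 11 [0.5045 0.4786 0.2989] 0.3 0.4733 0.4837
238 14 [0.5131 0.4769 0.2995] 0.3014 0.4702 0.4836
246 9 [0.5219 0.4742 0.2999] 0.3012 0.47 0.4783
```

```bash
python3 -m pendant '[{"xyz":[0.001,0.05,0.003],"turn":[-0.2,0.2,0],"fingers":0.78},{"xyz":[0.001,0.1,0.003],"turn":[-0.2,0.2,0],"fingers":0.78},{"xyz":[0.001,0.135,0.003],"turn":[-0.2,0.2,0],"fingers":0.78},{"xyz":[0.001,0.135,0.003],"turn":[-0.2,0.2,0],"fingers":0.78},{"xyz":[0.001,0.135,0.003],"turn":[-0.2,0.2,0],"fingers":1},{"xyz":[0.001,0.135,0.003],"turn":[-0.2,0.2,0],"fingers":1},{"xyz":[0.001,0.135,0.003],"turn":[-0.2,0.2,0],"fingers":1}]' 30;python3 -c "
from h import *
where()"
```

```text
time: 38.7
tcp_pos: [0.4662, 0.4795, 0.4647]
tool_rot: [[0.019, 0.003, -1.0], [1.0, 0.001, 0.019], [0.001, -1.0, -0.003]]
wrist_force: [2.4, -0.8, 3.8]
finger_gap: 0.117
t 38.7 grasp [0.4668 0.4797 0.2974] psi 88.9 tilt [ 0.003  0.001 -1.   ] F [ 2.4 -0.8  3.8] gap 0.117 j [-0.77  0.48 -0.17  1.67  0.1   1.    0.58]
```

```bash
python3 -m pendant '[{"xyz":[-0.019,-0.009,0],"turn":[0,0,0],"fingers":1},{"xyz":[-0.039,-0.017,0],"turn":[0,0,0],"fingers":1},{"xyz":[-0.070,-0.025,0],"turn":[0,0,0],"fingers":1},{"xyz":[-0.101,-0.028,0],"turn":[0,0,0],"fingers":1},{"xyz":[-0.133,-0.026,0],"turn":[0,0,0],"fingers":1},{"xyz":[-0.164,-0.020,0],"turn":[0,0,0],"fingers":1},{"xyz":[-0.193,-0.009,0],"turn":[0,0,0],"fingers":1},{"xyz":[-0.221,0.007,0],"turn":[0,0,0],"fingers":1}]' 30;python3 -c "
from h import *
where()"
```

```text
time: 39.7
tcp_pos: [0.461, 0.2579, 0.4576]
tool_rot: [[0.018, 0.002, -1.0], [1.0, 0.001, 0.018], [0.001, -1.0, -0.002]]
wrist_force: [-0.6, 1.4, 2.4]
finger_gap: 0.122
t 39.7 grasp [0.4614 0.258  0.2903] psi 89.0 tilt [ 0.002  0.001 -1.   ] F [-0.6  1.4  2.4] gap 0.122 j [-0.5   0.31 -0.16  1.98  0.06  0.86  0.87]
```

```bash
python3 -m pendant '[{"xyz":[-0.025,0.019,0],"turn":[0,0,0],"fingers":1},{"xyz":[-0.047,0.042,0],"turn":[0,0,0],"fingers":1},{"xyz":[-0.065,0.068,0],"turn":[0,0,0],"fingers":1},{"xyz":[-0.079,0.097,0],"turn":[0,0,0],"fingers":1},{"xyz":[-0.086,0.115,0],"turn":[0,0,0],"fingers":1},{"xyz":[-0.089,0.127,0],"turn":[0,0,0],"fingers":1},{"xyz":[-0.089,0.129,0],"turn":[0,0,0],"fingers":1},{"xyz":[-0.089,0.130,0],"turn":[0,0,0],"fingers":1}]' 30;python3 -c "
from h import *
where()"
```

```text
time: 40.7
tcp_pos: [0.4595, 0.1684, 0.3271]
tool_rot: [[0.019, -0.001, -1.0], [1.0, -0.003, 0.019], [-0.003, -1.0, 0.001]]
wrist_force: [-6.3, -9.4, 26.1]
finger_gap: 0.118
t 40.7 grasp [0.4593 0.1679 0.1598] psi 88.9 tilt [-0.001 -0.003 -1.   ] F [-6.3 -9.4 26.1] gap 0.118 j [-0.38  0.44 -0.12  2.2   0.11  0.51  0.97]
```

```bash
python3 -m pendant '[{"xyz":[0,0,0],"turn":[0,0,0],"fingers":0.6},{"xyz":[0,0,0],"turn":[0,0,0],"fingers":0.5},{"xyz":[0,0,0],"turn":[0,0,0],"fingers":0.5},{"xyz":[0,-0.06,0],"turn":[0,0,0],"fingers":0.4},{"xyz":[0,-0.1,0],"turn":[0,0,0],"fingers":0.4},{"xyz":[0,-0.1,-0.03],"turn":[0,0,0],"fingers":0.4},{"xyz":[0,-0.1,-0.07],"turn":[0,0,0],"fingers":0.4},{"xyz":[0,-0.1,-0.07],"turn":[0,0,0],"fingers":0.4}]'>/dev/null;python3 -c "
from h import *
where();snap('top','t23');snap('wrist','w23');snap('scene','s23')
im,d,K,V=load('s23');cv2.imwrite('pics/s23c.png',cv2.resize(im[170:330,330:490,::-1],None,fx=4,fy=3.7,interpolation=cv2.INTER_CUBIC))"
```

```text
t 41.7 grasp [0.5323 0.1682 0.2587] psi 88.9 tilt [ 0.002 -0.    -1.   ] F [ 0.5  0.  -0.2] gap 0.601 j [-0.31  0.38 -0.13  1.96  0.07  0.81  1.07]
```

View pics/s23c.png

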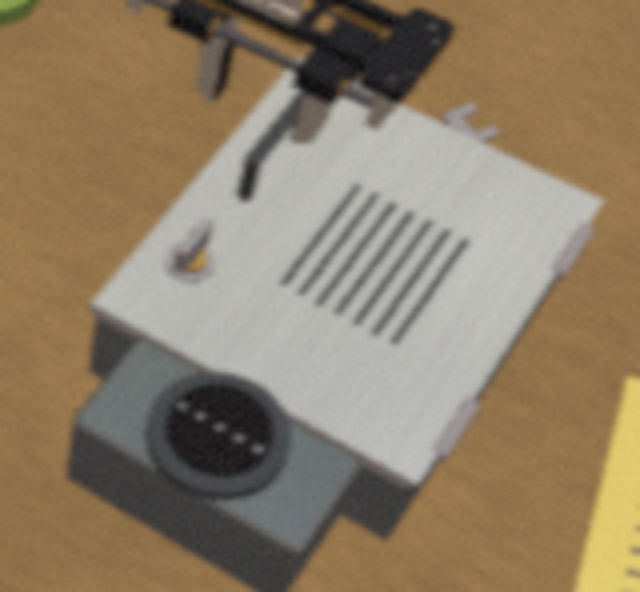

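View pics/w23.png

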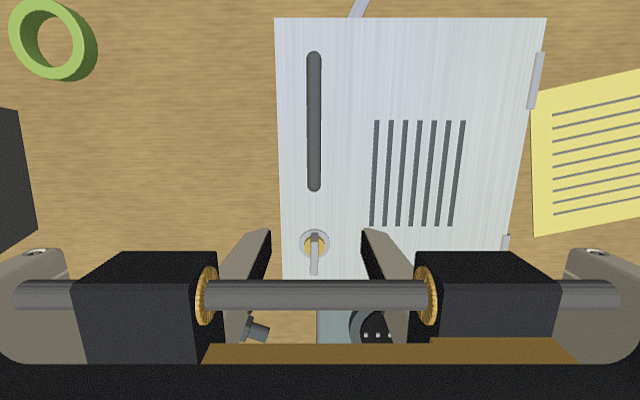

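Run:
```python
from h import *
im,d,K,V=load('w23');P=cloud(d,K,V);z=P[:,:,2];v,u=np.mgrid[:400,:640]
m=(z>.146)&(z<.16)&(u>295)&(u<335)&(v>220)&(v<285);q=P[m];print(m.sum(),cv2.minAreaRect(q[:,:2].astype(np.float32)),z[m].max())
m=(z>.108)&(z<.122)&(u>280)&(u<540)&(v>20)&(v<245);q=P[m];c=np.linalg.lstsq(np.c_[q[:,:2],np.ones(len(q))],q[:,2],rcond=None)[0];print('sheet',c,np.median(q[:,2]))
go(.5865,.1655,.143,88)
```

```text
295 ((0.5865294933319092, 0.16603583097457886), (0.007765494287014008, 0.03586000204086304), 88.60736083984375) 0.1554160651124842
sheet [ 0.00037828 -0.00034421  0.11589668] 0.11596210579844865
xyz [-0.0019, 0.1155, -0.0575] turn [-0.04, 0.99, -0.07] rows>=2.1
```

```bash
python3 -m pendant '[{"xyz":[-0.0017,0,-0.0555],"turn":[0,0.4,0],"fingers":0.5},{"xyz":[-0.0017,0.05,-0.0555],"turn":[0,0.4,0],"fingers":0.5},{"xyz":[-0.0017,0.1155,-0.0555],"turn":[0,0.4,0],"fingers":0.5},{"xyz":[-0.0017,0.1155,-0.0555],"turn":[0,0.4,0],"fingers":0.5},{"xyz":[-0.0017,0.1155,-0.0555],"turn":[0,0.4,0],"fingers":1},{"xyz":[-0.0017,0.1155,-0.0555],"turn":[0,0.4,0],"fingers":1},{"xyz":[-0.0017,0.1155,-0.0555],"turn":[0,0.4,0],"fingers":1},{"xyz":[-0.0017,0.1155,-0.0555],"turn":[0,0.4,0],"fingers":1}]' 30;python3 -c "
from h import *
where()"
```

```text
time: 42.85
tcp_pos: [0.5856, 0.1656, 0.3119]
tool_rot: [[0.025, 0.002, -1.0], [1.0, -0.0, 0.025], [-0.0, -1.0, -0.002]]
wrist_force: [-1.0, 0.6, -0.5]
finger_gap: 0.123
t 42.85 grasp [0.586  0.1655 0.1446] psi 88.6 tilt [ 0.002 -0.    -1.   ] F [-1.   0.6 -0.5] gap 0.123 j [-0.3   0.58 -0.1   1.95  0.1   0.62  1.08]
```

```bash
python3 -m pendant '[{"xyz":[0,0,0],"turn":[0,0,0],"fingers":1},{"xyz":[0,0,0],"turn":[0,10,0],"fingers":1},{"xyz":[0,0,0],"turn":[0,20,0],"fingers":1},{"xyz":[0,0,0],"turn":[0,30,0],"fingers":1},{"xyz":[0,0,0],"turn":[0,40,0],"fingers":1},{"xyz":[0,0,0],"turn":[0,50,0],"fingers":1},{"xyz":[0,0,0],"turn":[0,60,0],"fingers":1},{"xyz":[0,0,0],"turn":[0,60,0],"fingers":1}]';python3 -c "
from h import *
where();print(st()['wrist_torque'])"
```

```text
time: 43.85
tcp_pos: [0.5857, 0.1658, 0.3116]
tool_rot: [[0.879, 0.002, -0.476], [0.476, -0.001, 0.879], [0.001, -1.0, -0.002]]
wrist_force: [-0.8, -1.2, 6.7]
finger_gap: 0.085
t 43.85 grasp [0.586  0.1657 0.1443] psi 28.4 tilt [ 0.002 -0.001 -1.   ] F [-0.8 -1.2  6.7] gap 0.085 j [-0.5   0.58  0.2   1.96 -0.19  0.61  0.32]
[-0.23513126  0.21434088 -0.06057191]
```

```bash
python3 -m pendant '[{"xyz":[0,0,0],"turn":[0,10,0],"fingers":1},{"xyz":[0,0,0],"turn":[0,20,0],"fingers":1},{"xyz":[0,0,0],"turn":[0,29.5,0],"fingers":1},{"xyz":[0,0,0],"turn":[0,29.5,0],"fingers":1},{"xyz":[0,0,0],"turn":[0,29.5,0],"fingers":1}]';python3 -c "
from h import *
where();print(st()['wrist_torque'])"
```

```text
time: 44.48
tcp_pos: [0.5859, 0.1657, 0.3116]
tool_rot: [[1.0, 0.002, 0.016], [-0.016, -0.0, 1.0], [0.002, -1.0, -0.0]]
wrist_force: [-0.2, -1.3, 7.2]
finger_gap: 0.079
t 44.48 grasp [0.5862 0.1656 0.1443] psi -0.9 tilt [ 0.002 -0.    -1.   ] F [-0.2 -1.3  7.2] gap 0.079 j [-0.6   0.6   0.35  1.97 -0.33  0.63 -0.05]
[-0.13524027  0.15154841 -0.00499993]
```

```bash
python3 -m pendant '[{"xyz":[0,0,0],"turn":[0,1.5,0],"fingers":1},{"xyz":[0,0,0],"turn":[0,1.5,0],"fingers":1}]'>/dev/null;python3 -c "
from h import *
where();print(st()['wrist_torque'])";python3 -m pendant '[{"xyz":[0,0,0],"turn":[0,0,0],"fingers":0.6},{"xyz":[0,0,0],"turn":[0,0,0],"fingers":0.5},{"xyz":[0,-0.06,0],"turn":[0,0,0],"fingers":0.5},{"xyz":[0,-0.12,0],"turn":[0,0,0],"fingers":0.4},{"xyz":[0,-0.14,0.03],"turn":[0,0,0],"fingers":0.4},{"xyz":[0,-0.14,0.06],"turn":[0,0,0],"fingers":0.4},{"xyz":[0,-0.14,0.06],"turn":[0,0,0],"fingers":0.4}]'>/dev/null;python3 - <<'E'
from h import *
where();snap('wrist','w24');snap('scene','s24');snap('top','t24')
im,d,K,V=load('w24');P=cloud(d,K,V);z=P[:,:,2]
m=(z>.146)&(z<.16)&(abs(P[:,:,0]-.586)<.03)&(abs(P[:,:,1]-.166)<.03);print(m.sum(),cv2.minAreaRect(P[m][:,:2].astype(np.float32)))
E
```

```text
t 44.73 grasp [0.5862 0.1657 0.1443] psi -2.4 tilt [ 0.002 -0.    -1.   ] F [-0.2 -0.7  6.7] gap 0.083 j [-0.61  0.6   0.36  1.97 -0.34  0.63 -0.07]
[-0.13536139  0.17532042  0.37956924]
t 45.6 grasp [0.5875 0.2284 0.2832] psi -2.2 tilt [ 0.  0. -1.] F [-0.6 -1.3  0. ] gap 0.599 j [-0.76  0.47  0.45  1.8  -0.25  0.93 -0.25]
257 ((0.5863558053970337, 0.16622398793697357), (0.03537300229072571, 0.007505457382649183), 87.7997055053711)
```

View pics/w24.png

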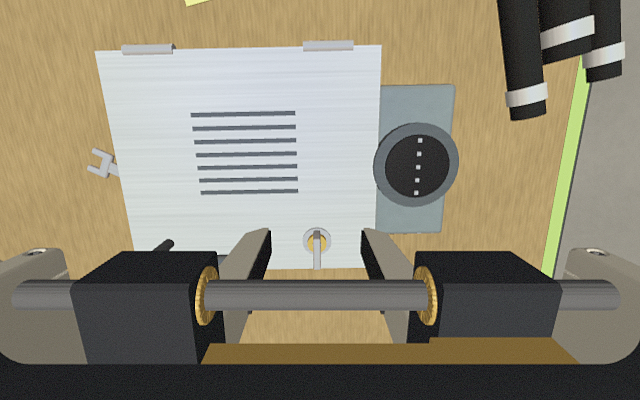

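View pics/s24.png

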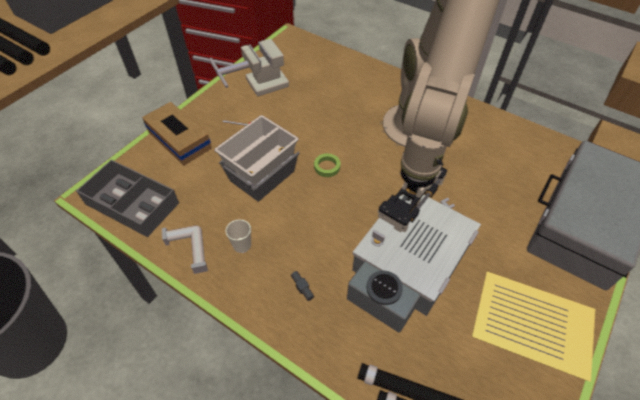

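View pics/t24.png

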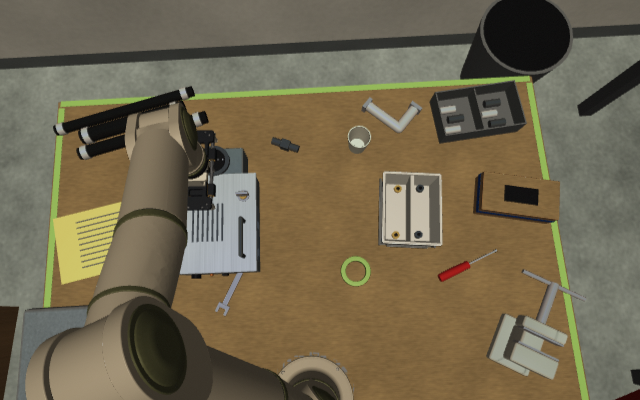

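Run:
```python
from h import *
v,u=np.mgrid[:400,:640]
im,d,K,V=load('t24');P=cloud(d,K,V);z=P[:,:,2]
m=(z>.146)&(z<.17)&(u>370)&(u<450)&(v>160)&(v<255);q=P[m];print('tray rim',m.sum(),cv2.minAreaRect(q[:,:2].astype(np.float32)))
c=np.linalg.lstsq(np.c_[q[:,:2]-q[:,:2].mean(0),np.ones(len(q))],q[:,2],rcond=None)[0];print('tilt deg',np.degrees(c[:2]).round(2),'z',c[2].round(4))
im0,d0,_,_=load('top0')
a=cv2.absdiff(cv2.GaussianBlur(im0,(5,5),0),cv2.GaussianBlur(im,(5,5),0)).max(2)
cv2.imwrite('pics/diff.png',(a>40).astype(np.uint8)*255)
```

```text
tray rim 1156 ((0.5135656595230103, -0.312312513589859), (0.16687963902950287, 0.207356795668602), 83.80504608154297)
tilt deg [-0.28  0.39] z 0.1559
```

View pics/diff.png

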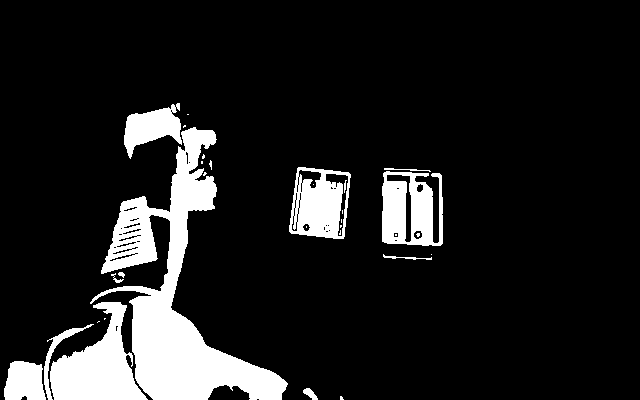

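The tray rim reads 0.156 m, as it should when seated. It is level and lined up with the tote (83.8° for both, centres about 2 mm apart). No bystander visible from the top camera has moved. Handing in.

```bash
python3 -c "
from h import *
where();print(job.job_done())"
```

```text
t 45.75 grasp [0.5879 0.2244 0.283 ] psi -2.5 tilt [-0.    -0.002 -1.   ] F [-0.7 -0.1  0.5] gap 0.599 j [-0.76  0.47  0.45  1.8  -0.25  0.93 -0.25]
the job is handed in; nothing more can be done
None
```

The job is done and handed in at about 46 s of the 210 s allowed. I unlocked the key, opened the panel and put the two fittings that were inside, the valve and the tee, into the tote. I then swung both bails fully in, stacked the tray on them, shut the panel and turned the key back to locked.

**What the last checks showed:**
- **Dryer contents:** the wrist and top views showed it empty after the tee was lifted out.
- **Panel:** it is shut, with the sheet level at 116 mm.
- **Key:** it was turned back until it met its stop, at about 0.38 N m.
- **Tray:** its rim is at 156 mm, as it should be when seated. It is level to within about 0.5° and in line with the tote to within about 0.1°, with centres about 2 mm apart.
- **Bystanders:** comparing the top-camera views from start and end showed none of the other things on the bench moved. The arm hid part of the left side of that last view.

No check failed. I measured only bail_b's final height (bar at about 82 mm). For bail_a I relied on the gripper stopping at that height, the pictures and the level tray.

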